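Close the food transport box: vent shut, lid clamp tightened to its slip

TASK

Get the dark food transport box ready to leave: lift the orange-capped spice jar off its lid and stand it upright on the blue drip mat that lies on the long pale steel lid to the robot's right, beyond the guard rail. Then slide the flush yellow vent plate on the lid fully shut over the black slots, and last of all turn the red clamp lever clockwise (seen from above) until its clutch visibly slips (its white pointer leaves the black mark), then stop, well before it has slipped an eighth of a turn. Do not tip the jar over and leave everything else where it is.

Things in the scene. Friction and masses are not known exactly. Their poses are not given: they have to be found in the camera images.
- transport_box: Insulated food box, dark body, grey lid, fixed, 220 (x) x 260 (y) x 110 mm; origin at the centre of its underside, z up. Lid top 110 mm above it. x points away from the robot at yaw 0; it is turned by up to 0.35 rad. In its frame the clamp's axis is at (0, -35) mm, the vent's recess spans x -58 to 58, y 73 to 121 mm. The jar stands on the lid in the lever's path.
- clamp_hub (a point): Point on the vertical axis of the clamp, at the level of the lid top. A steel collar 58 mm wide and 14 mm high (the head of the screw) stands here with the red lever on it.
- lever_grip (a point): Centre of the upright round black grip at the end of the red lever, 95 mm from the clamp's axis, 52 mm above the lid top. The grip is 26 mm thick, runs from 29 to 75 mm above the lid top and spins freely, so it can be pinched from above and led round in an arc without turning the wrist, or pushed. The lever bar is 18 mm wide, its upper face 28 mm above the lid top.
- clamp_screw (a joint): Turn of the steel collar (screw), rad, growing as it is turned clockwise seen from above. It starts between 0 and 0.8, turns easily (0.2 N m, about 2 N at the grip) and comes tight against a dead stop at 2.5. It stays where it is left.
- clamp_lever (a joint): Slip of the lever past the collar, rad, 0 at the start (white pointer on the lever's short tail in line with the black mark on the collar); grows clockwise. The clutch holds until the screw is tight, then slips at 1.0 N m (about 10 N at the grip) as long as the lever is turned; it stays where left. Slipped means more than 0.08; 0.7 is too far.
- vent_plate (a point): Centre of the upper face of the yellow ribbed vent plate, 62 (box x) x 46 x 6 mm, level with the lid top, in a recess 6 mm deep. It slides along the box's +x to shut and has no handle: press down on it with closed fingers and drag (1 to 2 N slide it; a downward push of 6 to 12 N gives enough friction).
- vent_slider (a joint): Travel of the vent plate, m, along the box's +x: starts between 0 and 0.012 (open), 0.052 is the end stop, fully shut. It stays where it is left.
- spice_jar: Round clear jar with a pale label and an orange screw cap, 52 mm thick, 105 mm tall, 0.15 to 0.3 kg; origin at the centre of its underside, z up. Loose.
- drip_mat: Round blue drip mat, 84 mm wide, 3 mm thick, fixed on the upper face of the long steel lid, in a row with two pieces of cake (which place of the three is the mat's varies); origin at the centre of its underside, so the jar stands 3 mm above it.
- steel_lid: Long pale steel lid lying flat as a tray, 400 mm long (its y, which points nearly to the robot) x 168 x 18 mm, fixed; origin at the centre of its underside, upper face 16 mm above it. It is on the other cart, to the robot's right; between the carts at y about -0.21 m runs a guard rail, 145 mm high.
- cake_a: Bystander on the steel lid: piece of cake, 57 x 52 x 83 mm; origin under its centre.
- cake_b: Bystander on the steel lid: piece of cake, 67 x 57 x 63 mm; origin under its centre.
- cake_c: Bystander on the cart right of the steel lid: low piece of cake, 50 x 80 x 38 mm; origin under its centre.
- cake_d: Bystander on the cart right of the steel lid: low piece of cake, 82 x 76 x 46 mm; origin under its centre.
- cup: Bystander: steel measuring cup, 74 x 103 x 74 mm, standing close beside the box on its +y side; origin under its centre.
- spray: Bystander: spray bottle, 70 x 69 x 194 mm, at the left edge; origin under its centre.
- timer: Bystander: kitchen timer lying on its back, 94 x 68 x 34 mm, at the left edge; origin under its centre.
There are look-alikes about, which are no part of the job. What is shaped like the spice_jar but purple is not meant.

How it is judged (in metres and radians):
On the way, in this order (a step that is already met when the one before it is completed fails the run):
1. the jar stands upright on the blue mat, let go (horizontal distance between spice_jar and drip_mat below 0.02 m and z of spice_jar in the frame of drip_mat between -0.001 and 0.007 m and angle between spice_jar's own z axis and vertical below 0.1 rad and linear speed of spice_jar below 0.02 m/s and contact force between spice_jar and the fingers below 0.2 N), for 0.2 s.
2. the vent plate is fully shut (value of joint vent_slider above 0.048 m), for 0.1 s.
3. the screw is tight and the clutch has slipped (value of joint clamp_screw above 2.45 rad and value of joint clamp_lever above 0.08 rad), for 0.1 s.
At the end, for the whole second after the job is handed in: The jar stands upright (within 0.1 rad) and at rest on the blue mat, its centre within 20 mm of the mat's; the vent is shut to within 4 mm of its stop; the screw is tight (2.45 rad or more) and the lever has slipped past it by 0.08 to 0.7 rad and is at rest (all of step 1 and all of step 3 and value of joint vent_slider above 0.048 m and value of joint clamp_lever below 0.7 rad and velocity of joint clamp_lever below 0.05 rad/s); the robot touches nothing.
It fails at once if the clutch is turned on past 0.7 rad of slip (value of joint clamp_lever above 0.7 rad).
It fails at once if the jar is tipped over (angle between spice_jar's own z axis and vertical above 0.7 rad).
It fails at once if a bystander is pushed more than 25 mm or tipped (distance of any of cake_a, cake_b, cake_c, cake_d, cup, spray, timer from where it was at the start of the episode above 0.025 m or angle between any of cake_a, cake_b, cake_c, cake_d, cup, spray, timer's own z axis and vertical above 0.5 rad).
It also fails if it takes over 66 s, if anything falls off the work surface, if the arm or the gripper's body presses on something with over 40 N, if the wrist force passes 120 N, or if a joint passes its speed limit or range.

ROBOT

A 6-joint arm with a two-finger parallel gripper is mounted at the origin on a cart in front of the work surface, level with it; the furniture and walls round the work are solid. World frame = base frame: x ahead of the robot, y to its left, z up, the work surface at z = 0. Lengths are in mm, angles in rad, forces in N, time in s.
With the tool pointing down it reaches from about 275 to 1000 mm from the base axis. Payload 8.4 kg.
Tool frame: the origin (TCP) lies midway between the tips of the shut fingers; the grasp point (between the pads) lies 19 mm behind it; z points along the fingers, y is the line along which they close (so a half turn about z gives the same grasp; the last joint's range is limited). The gripper opens to 85 mm and grips with 20 to 120 N. Pads are 22 mm wide; open, the fingers measure 114 mm over their backs; the gripper's body (76 mm by 85 mm) begins 54 mm behind the grasp point. The pads swing forward as they close: fully open they stand 13 mm farther back than shut.
Start: joints at [-1.271, 0.353, 1.633, -0, 1.155, -0.002], TCP at [185.773, -596.755, 208.981] pointing down, gripper open.
Joint ranges: [-2.63, 2.63], [-0.92, 2.1], [0.06, 2.66], [-1.3, 4.44], [0, 2.69], [-3.02, 3.02]. Speed limits (rad/s): [2.22, 2.22, 2.79, 3.14, 3.14, 3.14].

INTERFACE

Orientations are given as [roll, pitch, yaw] about the fixed x, y, z axes, in that order (R = Rz(yaw) Ry(pitch) Rx(roll)).
In Python, from rig import telemetry, optics, r gives the robot as it stands.
- The arm moves only by the tool play_rows, never from a script. Its arguments are lists of equal length, an entry for each row: "dp": the shift along the tool's x, y, z in units of 40 mm (1.0 is 40 mm), a list of three; "rot": the turn, a rotation vector about the tool's x, y, z in units of 6 degrees (1.0 is 6 degrees), a list of three. In form: {"dp": [[tx, ty, tz], ...], "rot": [[ax, ay, az], ...]}. A call has 1 to 5 rows; each row is the pose to reach, as a shift and turn from the pose commanded when the call began, along the tool's axes at that moment; what a row does not reach only later rows make up. A row lasts 1/12 s, in which the tool goes at most 41.7 mm and 7.16 degrees, less where a joint would pass 70% of its speed; a pose out of reach is approached as far as the arm can. A call with a gripper value outside its range is refused whole. "fingers" is the opening, from 0 (shut) to 1 (fully open), set as the call begins (left out, the last holds). The fingers move at their own pace and stop on an object; "grip_force" is the grip in N (left out, the last holds). Time passes only in rows, so rows that repeat a pose let the fingers close. It gives the time, the measured TCP pose, the force, the opening and the grip force at its end, in the units of the state.
- telemetry.sense(): the state, without advancing time (a new reading comes with each control period).
- optics.grab_frame(name): name is "side" or "top"; returns a dict with "color" (480x640x3 uint8, red, green, blue), "mtx" (3x3 intrinsics, pixels), "R" (3x3) and "t" (3): a world point X has camera coordinates R X + t. Camera axes: x right, y down, z forward; pixel columns grow to the right and rows downward; lengths in mm; the calibration is good to about 2 mm. A picture is of the moment at which its call begins. There is no depth.
- r.sign_off(): hands the job in; it is judged then, once.
The state is a dict: "clock": time; "qpos": joint angles; "qvel": joint speeds; "joint_efforts": joint torques, N m; "eef_pos": TCP position; "tcp_rot": TCP orientation; "contact_force": force on the tool from outside, world axes, zero at the start; "wrist_torque": the same for the moment, N m; "opening": opening from 0.0 (shut) to 1.0 (fully open); "grasp_force": force on a finger pad.
Only numpy, scipy, OpenCV 4.12 (cv2) and the standard library are available. Lean on these libraries where they do the work, as an engineer would, in place of code of your own. Each camera call takes 0.05 s, during which the arm holds its last target. There are 200 camera calls.

## Working session

There is one attempt and no reset: what is moved stays moved. The work goes in short steps, Python scripts to look and compute and a tool call to move; the robot and the scene stay as the last step left them, time stands still between calls to the robot, and variables do not carry over. Pictures are saved under pics/ and viewed, at most 10 in all, crops included, and the job is handed in when it is done.

Besides the shell and the picture viewer there is one more tool, called in YAML: its name, and indented under it one key for each argument. play_rows: Moves the arm, as the interface text tells. Its arguments: {"type":"object","properties":{"dp":{"type":"array"},"rot":{"type":"array"},"fingers":{"type":"number"},"grip_force":{"type":"number"}},"required":["dp","rot"]}

```bash
ls; mkdir -p pics
cat > h.py <<'E'
import numpy as np, cv2
from rig import telemetry, optics, r
def save(f,n): cv2.imwrite('pics/'+n,f['color'][:,:,::-1])
def ray(f,u,v):
    d=f['R'].T@np.linalg.solve(f['mtx'],[u,v,1]); c=-f['R'].T@f['t']; return c,d
def onz(f,u,v,z):
    c,d=ray(f,u,v); return c+d*(z-c[2])/d[2]
def proj(f,X):
    p=f['mtx']@(f['R']@np.array(X,float)+f['t']); return p[:2]/p[2]
def tri(f1,p1,f2,p2):
    c1,d1=ray(f1,*p1);c2,d2=ray(f2,*p2)
    s=np.linalg.lstsq(np.c_[d1,-d2],c2-c1,rcond=None)[0]
    a=c1+s[0]*d1;b=c2+s[1]*d2; return (a+b)/2,np.linalg.norm(a-b)
E
python3 - <<'E'
from h import *
print(telemetry.sense())
for n in('side','top'):
    f=optics.grab_frame(n);save(f,n+'0.png');np.savez('pics/'+n+'0.npz',**f);print(n,-f['R'].T@f['t'],f['R'][2])
E
```

```text
pics
{'clock': 0.0, 'qpos': array([-1.27141336e+00,  3.53665586e-01,  1.63415520e+00,  4.55686581e-05,
        1.15523084e+00, -2.39320048e-03]), 'qvel': array([ 0.00064202, -0.00183471, -0.0007429 , -0.00157218, -0.00144509,
        0.00181271]), 'joint_efforts': array([-2.93972858e-03, -6.05258131e+01, -3.42070270e+01, -2.01999760e-04,
        9.50241432e-03,  2.65224941e-05]), 'eef_pos': array([ 185.62177073, -596.24130233,  208.24182156]), 'tcp_rot': array([-3.14013379e+00, -4.51548128e-05,  3.01757703e-01]), 'contact_force': array([-0.68882187,  0.1015052 ,  0.52874881]), 'wrist_torque': array([-0.00699308,  0.01333805,  0.06668421]), 'grasp_force': 0.0, 'opening': 1.00291278436631}
side [  578.63881053 -1222.82450465   953.23439972] [-0.03150997  0.83113345 -0.55517953]
top [ 394.69816419  -20.56702958 1358.34207159] [ 0.12938505  0.00295658 -0.99159002]
```

View pics/side0.png

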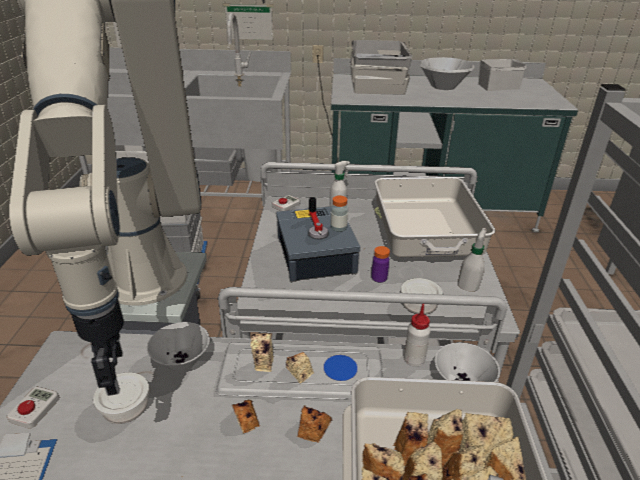

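View pics/top0.png

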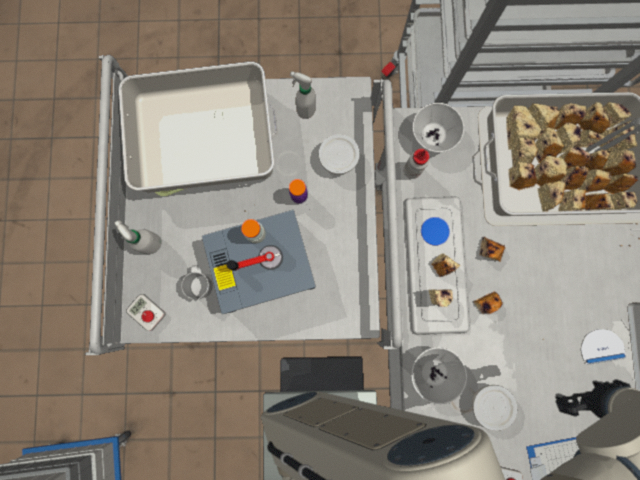

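The side view shows the orange-capped jar at about (340,212), the grip at (312,205), the hub at (318,232), the yellow vent at (303,214) and the mat at (340,368). In the top view the jar cap is at (252,230), the grip at (232,265), the hub at (269,257), the vent at (225,277) and the mat at (435,231). Next I measure them with masks.

```bash
cat >> h.py <<'E'
def blobs(f,lo,hi,roi,amin=15):
    """HSV mask in roi (u0,v0,u1,v1) -> list of (area,centroid,contour)"""
    u0,v0,u1,v1=roi
    m=cv2.inRange(cv2.cvtColor(f['color'][v0:v1,u0:u1],cv2.COLOR_RGB2HSV),lo,hi)
    n,l,st,c=cv2.connectedComponentsWithStats(m)
    return sorted([(int(st[i,4]),c[i]+[u0,v0],(st[i,:4]+[u0,v0,0,0]).tolist()) for i in range(1,n) if st[i,4]>=amin],key=lambda b:-b[0])
E
python3 - <<'E'
from h import *
S=dict(np.load('pics/side0.npz'));T=dict(np.load('pics/top0.npz'))
np.set_printoptions(precision=1,suppress=True)
O=((6,150,120),(18,255,255));B=((105,150,80),(125,255,255));Y=((22,150,120),(34,255,255));R=((0,170,80),(4,255,255));K=((0,0,0),(180,255,40))
def show(n,c,rs,rt):
    a=blobs(S,*c,rs);b=blobs(T,*c,rt)
    print(n,[(x[0],x[1],x[2]) for x in a[:2]],[(x[0],x[1],x[2]) for x in b[:2]])
    if a and b: print('   tri',*tri(S,a[0][1],T,b[0][1]))
show('cap',O,(330,190,352,212),(238,215,268,245))
show('mat',B,(315,350,365,385),(415,212,455,250))
show('vent',Y,(290,205,315,222),(210,260,238,295))
show('red',R,(305,205,330,240),(235,245,282,272))
show('grip',K,(304,194,320,214),(224,256,242,274))
# box lid from top: grey-blue mask
hsv=cv2.cvtColor(T['color'],cv2.COLOR_RGB2HSV)
print(hsv[285,260],hsv[240,285],hsv[300,330],hsv[230,210])
for n,f,r_,s in(('t',T,(190,200,330,320),4),('s',S,(265,180,370,285),5)):
    u0,v0,u1,v1=r_;cv2.imwrite(f'pics/{n}1.png',cv2.resize(f['color'][v0:v1,u0:u1,::-1],None,fx=s,fy=s,interpolation=2))
E
```

```text
cap [(124, array([339.6, 200.6]), [333, 196, 14, 11])] [(261, array([250.3, 228.1]), [241, 219, 19, 19])]
   tri [589.7 163.7 203.8] 2.7316945080212074
mat [(651, array([340. , 367.3]), [324, 355, 33, 26])] [(573, array([434.8, 230.9]), [422, 218, 27, 27])]
   tri [ 602.1 -344.5   12.9] 3.0958747271052607
vent [(88, array([301.8, 213.5]), [295, 210, 15, 8])] [(368, array([223.9, 277.1]), [214, 265, 22, 25])]
   tri [470.1 250.  104.6] 6.033165699188407
red [(90, array([315.2, 220.6]), [310, 212, 12, 19])] [(180, array([253.8, 260.7]), [238, 253, 36, 15])]
   tri [514.8 166.7 127.6] 2.5241056704426144
grip [(93, array([312. , 204.3]), [309, 197, 7, 15])] [(61, array([232.3, 265.2]), [227, 261, 11, 9])]
   tri [501.4 217.4 158.3] 2.8582423320741217
[103  33 123] [102  33 132] [ 30   9 180] [ 30   9 188]
```

View pics/t1.png

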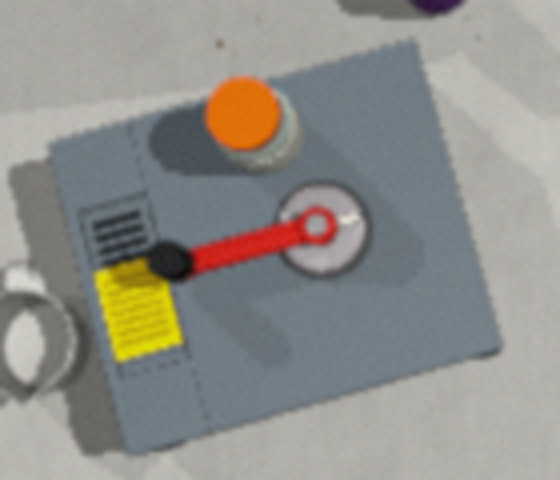

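View pics/s1.png

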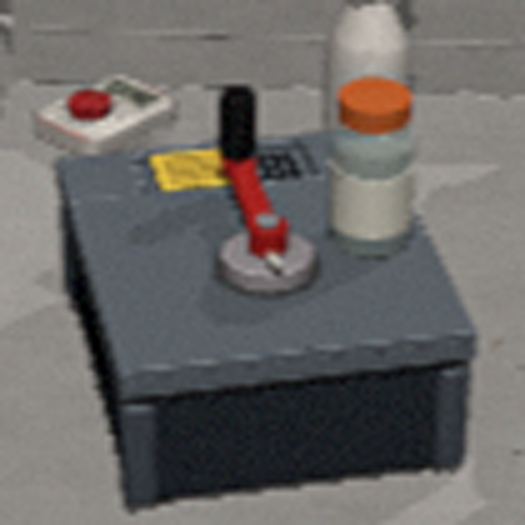

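The top crop shows the lid corners at crop (50,143), (412,40), (500,350) and (125,455), the hub ring at (318,226) and the grip over the vent's edge at (170,262). The side crop shows the white pointer in line with the mark, and the jar standing clear of the lever. Next I work out the box pose.

```bash
cat > a.py <<'E'
from h import *
S=dict(np.load('pics/side0.npz'));T=dict(np.load('pics/top0.npz'))
np.set_printoptions(precision=1,suppress=True)
t=lambda u,v:(190+u/4,200+v/4); s=lambda u,v:(265+u/5,180+v/5)
c=[onz(T,*t(*p),110) for p in((50,143),(412,40),(500,350),(125,455))]
print('corners',np.array(c)); ctr=np.mean(c,axis=0)
ex=(c[0]+c[1]-c[2]-c[3])[:2]; ey=(c[0]+c[3]-c[1]-c[2])[:2]
yaw=[np.arctan2(ex[1],ex[0]),np.arctan2(-ey[0],ey[1])];print('ctr',ctr,'yaw',yaw,np.linalg.norm(ex)/2,np.linalg.norm(ey)/2)
yaw=np.mean(yaw)
Rz=np.array([[np.cos(yaw),-np.sin(yaw)],[np.sin(yaw),np.cos(yaw)]])
box=lambda X:Rz.T@(np.array(X)[:2]-ctr[:2])
hub=tri(S,s(267,222),T,t(318,226));print('hubtop',hub,box(hub[0]))
g=tri(S,s(238,92),T,t(170,258));print('griptop',g,box(g[0]))
j=tri(S,s(376,90),T,(250.3,228.1));print('captop',j,box(j[0]))
print('jar bottom side',[onz(S,*s(372,242),110)])
v=onz(T,*t(141,313),110);print('vent ctr',v,box(v),[box(onz(T,*t(*p),110)) for p in((97,272),(115,360),(184,345),(80,210),(148,193))])
for n,p in(('corner FL',((60,158),(50,143))),('corner NR',((472,345),(412,40)))): print(n,tri(S,s(*p[0]),T,t(*p[1])))
for p in ((73,92),(-35,0)):pass
print('yaw',yaw,'pred hub',Rz@[0,-35]+ctr[:2])
E
python3 a.py
```

```text
corners [[586.  308.  110. ]
 [651.6  61.8 110. ]
 [439.9   5.8 110. ]
 [375.8 255.6 110. ]]
ctr [513.3 157.8 110. ] yaw [np.float64(0.25158758359932776), np.float64(0.255882193721955)] 217.83425129635614 256.3645821235603
hubtop (array([525.2, 123.6, 139.5]), np.float64(5.4366080003089365)) [  2.9 -36.1]
griptop (array([502.3, 212.4, 182.3]), np.float64(5.251003148172845)) [ 3.  55.6]
captop (array([589.7, 162.2, 213.4]), np.float64(5.762293636266092)) [ 75.1 -14.9]
jar bottom side [array([593.7, 152.9, 110. ])]
vent ctr [469.6 245.6 110. ] [-20.3  95.9] [array([ 14.4, 117.7]), array([-46. , 120.3]), array([-48.8,  73.5]), array([ 58.2, 118.6]), array([56.9, 71.6])]
corner FL (array([481.7, 271.2, 132.4]), np.float64(206.01885919136586))
corner NR (array([655.5,  63. ,  93.9]), np.float64(1.1166424581313332))
yaw 0.25373488866064137 pred hub [522.1 123.9]
```

```bash
cat >> h.py <<'E'
from scipy.spatial.transform import Rotation as Ro
def plan(p,rpy):
    s=telemetry.sense(); R0=Ro.from_euler('xyz',s['tcp_rot']); R1=Ro.from_euler('xyz',rpy)
    np.set_printoptions(precision=3,suppress=True)
    print('now',s['clock'],s['eef_pos'],s['tcp_rot'],'F',s['contact_force'])
    print('dp',R0.inv().apply(np.array(p)-s['eef_pos'])/40,'rot',np.degrees((R0.inv()*R1).as_rotvec())/6)
E
echo
```

play_rows:
  dp:
    - [0, 0, -1]
    - [0, 0, -2]
    - [0, 0, -2.4]
    - [0, 0, -2.4]
    - [0, 0, -2.4]
  rot:
    - [0, 0, 1]
    - [0, 0, 2]
    - [0, 0, 2.88]
    - [0, 0, 2.88]
    - [0, 0, 2.88]
  fingers: 1

```text
clock: 0.52
eef_pos: [185.9, -597.0, 305.7]
tcp_rot: [3.14, -0.0, 0.001]
contact_force: [1.3, -0.3, 0.1]
opening: 0.999
grasp_force: 0.0
```

play_rows:
  dp:
    - [0.4, -0.76, 0]
    - [0.8, -1.52, 0]
    - [1.2, -2.28, 0]
    - [1.6, -3.04, 0]
    - [2.0, -3.8, 0]
  rot:
    - [0, 0, 0]
    - [0, 0, 0]
    - [0, 0, 0]
    - [0, 0, 0]
    - [0, 0, 0]

```text
clock: 0.93
eef_pos: [265.5, -442.4, 302.9]
tcp_rot: [-3.139, 0.002, 0.002]
contact_force: [0.5, -0.4, -0.2]
opening: 0.996
grasp_force: 0.0
```

play_rows:
  dp:
    - [0.4, -0.76, 0]
    - [0.8, -1.52, 0]
    - [1.2, -2.28, 0]
    - [1.6, -3.04, 0]
    - [2.0, -3.8, 0]
  rot:
    - [0, 0, 0]
    - [0, 0, 0]
    - [0, 0, 0]
    - [0, 0, 0]
    - [0, 0, 0]

```text
clock: 1.35
eef_pos: [345.3, -290.5, 303.2]
tcp_rot: [-3.14, 0.002, 0.002]
contact_force: [0.6, -0.1, 0.6]
opening: 1.002
grasp_force: 0.0
```

play_rows:
  dp:
    - [0.4, -0.76, 0]
    - [0.8, -1.52, 0]
    - [1.2, -2.28, 0]
    - [1.6, -3.04, 0]
    - [2.0, -3.8, 0]
  rot:
    - [0, 0, 0]
    - [0, 0, 0]
    - [0, 0, 0]
    - [0, 0, 0]
    - [0, 0, 0]

```text
clock: 1.77
eef_pos: [425.1, -138.7, 303.3]
tcp_rot: [-3.141, 0.003, 0.002]
contact_force: [0.7, -0.3, -0.1]
opening: 0.997
grasp_force: 0.0
```

play_rows:
  dp:
    - [0.4, -0.76, 0]
    - [0.8, -1.52, 0]
    - [1.2, -2.28, 0]
    - [1.6, -3.04, 0]
    - [2.0, -3.8, 0]
  rot:
    - [0, 0, 0]
    - [0, 0, 0]
    - [0, 0, 0]
    - [0, 0, 0]
    - [0, 0, 0]

```text
clock: 2.18
eef_pos: [505.1, 13.0, 303.1]
tcp_rot: [3.141, 0.003, 0.002]
contact_force: [-0.3, -0.7, 1.0]
opening: 1.004
grasp_force: 0.0
```

play_rows:
  dp:
    - [0.4, -0.76, 0]
    - [0.8, -1.52, 0]
    - [1.2, -2.28, 0]
    - [1.6, -3.04, 0]
    - [2.0, -3.8, 0]
  rot:
    - [0, 0, 0]
    - [0, 0, 0]
    - [0, 0, 0]
    - [0, 0, 0]
    - [0, 0, 0]

```text
clock: 2.6
eef_pos: [585.1, 164.8, 302.7]
tcp_rot: [3.141, 0.003, 0.002]
contact_force: [-0.1, 0.1, 0.2]
opening: 0.998
grasp_force: 0.0
```

play_rows:
  dp:
    - [0.1, 0.1, 0.5]
    - [0.13, 0.1, 1.2]
    - [0.13, 0.1, 2.0]
    - [0.13, 0.1, 2.8]
    - [0.13, 0.1, 3.45]
  rot:
    - [0, 0, 0]
    - [0, 0, 0]
    - [0, 0, 0]
    - [0, 0, 0]
    - [0, 0, 0]

```text
clock: 3.02
eef_pos: [588.5, 158.9, 162.6]
tcp_rot: [3.14, 0.005, 0.002]
contact_force: [0.2, -0.7, -0.3]
opening: 1.003
grasp_force: 0.0
```

play_rows:
  dp:
    - [0, 0, 0]
    - [0, 0, 0]
    - [0, 0, 0]
    - [0, 0, 0]
    - [0, 0, 0]
  rot:
    - [0, 0, 0]
    - [0, 0, 0]
    - [0, 0, 0]
    - [0, 0, 0]
    - [0, 0, 0]
  fingers: 0.58
  grip_force: 30

```text
clock: 3.43
eef_pos: [591.9, 159.6, 168.8]
tcp_rot: [-3.141, -0.003, 0.0]
contact_force: [-0.4, -0.4, 0.1]
opening: 0.577
grasp_force: 0.2
```

Run:
```python
from h import *
f=optics.grab_frame('side')
cv2.imwrite('pics/s2.png',cv2.resize(f['color'][120:280,260:420,::-1],None,fx=3.5,fy=3.5,interpolation=2))
```

```text
(no output)
```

View pics/s2.png

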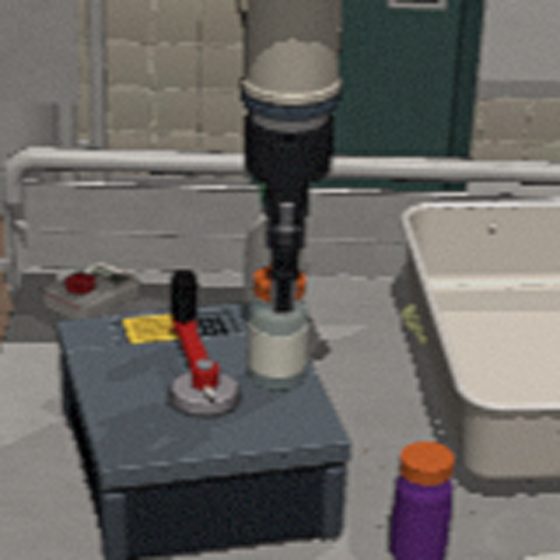

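The finger is in front of the jar's upper half, 4 mm or less too far in +x (finger at crop column 284, jar at 278). I shift it and close.

play_rows:
  dp:
    - [-0.08, 0, 0.08]
    - [-0.08, 0, 0.08]
    - [-0.08, 0, 0.08]
    - [-0.08, 0, 0.08]
    - [-0.08, 0, 0.08]
  rot:
    - [0, 0, 0]
    - [0, 0, 0]
    - [0, 0, 0]
    - [0, 0, 0]
    - [0, 0, 0]
  fingers: 0.4
  grip_force: 35

```text
clock: 3.9
eef_pos: [591.1, 160.5, 167.8]
tcp_rot: [-3.139, -0.009, 0.0]
contact_force: [2.6, 1.6, 16.2]
opening: 0.532
grasp_force: 33.6
```

play_rows:
  dp:
    - [0, 0, -0.1]
    - [0, 0, -0.2]
    - [0, 0, -0.5]
    - [0, 0, -0.8]
    - [0, 0, -1.2]
  rot:
    - [0, 0, 0]
    - [0, 0, 0]
    - [0, 0, 0]
    - [0, 0, 0]
    - [0, 0, 0]

```text
clock: 4.32
eef_pos: [587.0, 159.1, 212.3]
tcp_rot: [3.141, 0.002, 0.0]
contact_force: [-0.1, -0.6, -1.5]
opening: 0.53
grasp_force: 36.2
```

play_rows:
  dp:
    - [0, 0, -0.4]
    - [0, 0, -0.8]
    - [0, 0, -1.2]
    - [0, 0, -1.4]
    - [0, 0, -1.4]
  rot:
    - [0, 0, 0]
    - [0, 0, 0]
    - [0, 0, 0]
    - [0, 0, 0]
    - [0, 0, 0]

```text
clock: 4.73
eef_pos: [588.7, 159.6, 270.6]
tcp_rot: [-3.141, -0.004, 0.0]
contact_force: [-0.6, -0.1, -2.6]
opening: 0.532
grasp_force: 36.2
```

Run:
```python
from h import *
plan([591,162,280],[np.pi,0,0])
S=optics.grab_frame('side');T=optics.grab_frame('top')
O=((6,150,120),(18,255,255))
p=proj(S,[590,160,300]);q=proj(T,[590,160,300]);print(p,q)
f=S
u,v=map(int,p); cv2.imwrite('pics/s3.png',cv2.resize(f['color'][v-60:v+80,u-70:u+70,::-1],None,fx=4,fy=4,interpolation=2))
for b in blobs(S,*O,(u-20,v-20,u+20,v+25),5): print(b)
```

```text
now 4.7333 [588.733 159.633 270.56 ] [-3.141 -0.004  0.   ] F [-0.626 -0.147 -2.584]
dp [ 0.058 -0.059 -0.236] rot [-0.01  -0.036  0.002]
[340.357 172.793] [245.142 220.621]
(14, array([334.429, 168.357]), [333, 166, 4, 5])
(10, array([346.1, 169.1]), [345, 167, 3, 5])
```

View pics/s3.png

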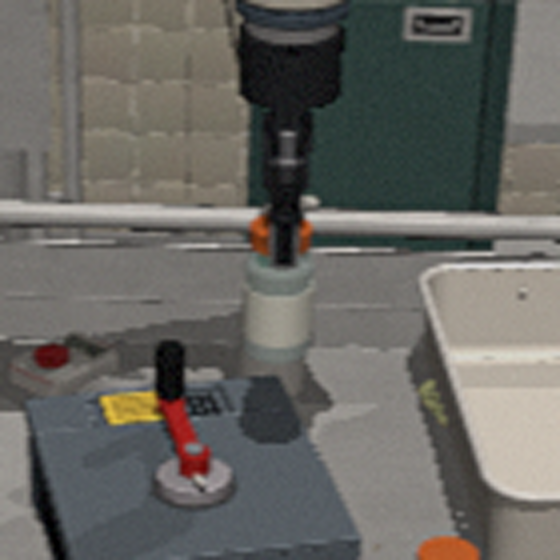

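The jar hangs upright in the fingers with its cap between the pads (crop column 278 to 284), clear of the lid. I carry it over the rail at this height.

play_rows:
  dp:
    - [0.03, 0.4, -0.05]
    - [0.06, 1.0, -0.1]
    - [0.09, 1.7, -0.1]
    - [0.12, 2.4, -0.1]
    - [0.13, 3.1, -0.1]
  rot:
    - [0, 0, 0]
    - [0, 0, 0]
    - [0, 0, 0]
    - [0, 0, 0]
    - [0, 0, 0]

```text
clock: 5.25
eef_pos: [592.1, 34.2, 270.4]
tcp_rot: [3.141, 0.002, 0.001]
contact_force: [0.2, -0.1, -1.2]
opening: 0.533
grasp_force: 36.3
```

play_rows:
  dp:
    - [0.03, 0.7, 0]
    - [0.06, 1.4, 0]
    - [0.09, 2.1, 0]
    - [0.12, 2.8, 0]
    - [0.13, 3.5, 0]
  rot:
    - [0, 0, 0]
    - [0, 0, 0]
    - [0, 0, 0]
    - [0, 0, 0]
    - [0, 0, 0]

```text
clock: 5.67
eef_pos: [597.3, -105.9, 270.3]
tcp_rot: [-3.141, 0.002, 0.0]
contact_force: [0.5, 0.7, -1.9]
opening: 0.53
grasp_force: 36.3
```

play_rows:
  dp:
    - [0.03, 0.7, 0]
    - [0.06, 1.4, 0]
    - [0.09, 2.1, 0]
    - [0.12, 2.8, 0]
    - [0.13, 3.5, 0]
  rot:
    - [0, 0, 0]
    - [0, 0, 0]
    - [0, 0, 0]
    - [0, 0, 0]
    - [0, 0, 0]

```text
clock: 6.08
eef_pos: [602.6, -245.8, 270.2]
tcp_rot: [-3.141, 0.002, 0.0]
contact_force: [0.8, 0.9, -1.1]
opening: 0.532
grasp_force: 36.3
```

play_rows:
  dp:
    - [0, 0.7, 0]
    - [0, 1.4, 0]
    - [0, 2.0, 0]
    - [0, 2.4, 0]
    - [0, 2.5, 0]
  rot:
    - [0, 0, 0]
    - [0, 0, 0]
    - [0, 0, 0]
    - [0, 0, 0]
    - [0, 0, 0]

```text
clock: 6.5
eef_pos: [602.5, -347.0, 270.2]
tcp_rot: [-3.141, 0.002, -0.002]
contact_force: [-0.6, 0.4, -2.8]
opening: 0.533
grasp_force: 36.3
```

play_rows:
  dp:
    - [0, 0, 0.7]
    - [0, 0, 1.4]
    - [0, 0, 2.1]
    - [0, 0, 2.7]
    - [0, 0, 2.7]
  rot:
    - [0, 0, 0]
    - [0, 0, 0]
    - [0, 0, 0]
    - [0, 0, 0]
    - [0, 0, 0]

```text
clock: 6.92
eef_pos: [600.1, -341.7, 157.6]
tcp_rot: [-3.136, 0.008, 0.001]
contact_force: [-1.2, 0.1, -3.4]
opening: 0.532
grasp_force: 36.5
```

Run:
```python
from h import *
plan([604,-344.5,90],[np.pi,0,0])
S=optics.grab_frame('side')
T=dict(np.load('pics/top0.npz'));print(onz(T,434.8,230.9,19),onz(dict(np.load('pics/side0.npz')),340,367.3,19))
u,v=map(int,proj(S,[602,-344,80])); cv2.imwrite('pics/s4.png',cv2.resize(S['color'][v-70:v+70,u-80:u+80,::-1],None,fx=4,fy=4,interpolation=2));print(u,v)
```

```text
now 6.9167 [ 600.14  -341.708  157.557] [-3.136  0.008  0.001] F [-1.214  0.094 -3.434]
dp [0.111 0.079 1.688] rot [-0.05   0.08   0.007]
[ 599.543 -343.119   19.   ] [ 603.358 -349.701   19.   ]
340 347
```

View pics/s4.png

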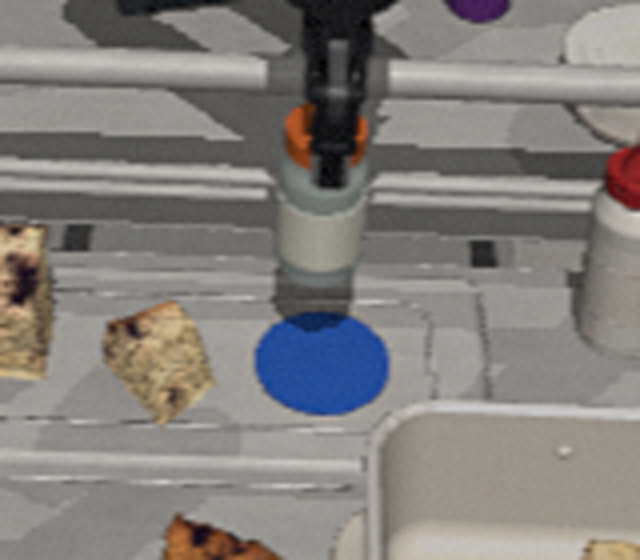

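The jar hangs over the mat (jar column about 319, mat about 322 in the crop). I descend, slowly at the end.

play_rows:
  dp:
    - [0, 0.02, 0.6]
    - [0, 0.02, 1.2]
    - [0, 0.02, 1.7]
    - [0, 0.02, 1.9]
    - [0, 0.02, 1.9]
  rot:
    - [0, 0, 0]
    - [0, 0, 0]
    - [0, 0, 0]
    - [0, 0, 0]
    - [0, 0, 0]

```text
clock: 7.38
eef_pos: [603.0, -344.7, 87.2]
tcp_rot: [-3.14, 0.002, 0.001]
contact_force: [0.7, 0.6, -1.3]
opening: 0.535
grasp_force: 36.7
```

play_rows:
  dp:
    - [0, 0, 0.02]
    - [0, 0, 0.05]
    - [0, 0, 0.08]
    - [0, 0, 0.1]
    - [0, 0, 0.1]
  rot:
    - [0, 0, 0]
    - [0, 0, 0]
    - [0, 0, 0]
    - [0, 0, 0]
    - [0, 0, 0]

```text
clock: 7.8
eef_pos: [603.6, -345.6, 84.4]
tcp_rot: [3.141, -0.001, 0.0]
contact_force: [0.2, -0.0, -2.1]
opening: 0.529
grasp_force: 36.7
```

Run:
```python
from h import *
plan([603,-345,77],[np.pi,0,0])
```

```text
now 7.8 [ 603.592 -345.629   84.434] [ 3.141 -0.001  0.   ] F [ 0.159 -0.001 -2.068]
dp [-0.015 -0.016  0.186] rot [ 0.004 -0.007  0.002]
```

play_rows:
  dp:
    - [0, 0, 0.02]
    - [0, 0, 0.05]
    - [0, 0, 0.08]
    - [0, 0, 0.1]
    - [0, 0, 0.1]
  rot:
    - [0, 0, 0]
    - [0, 0, 0]
    - [0, 0, 0]
    - [0, 0, 0]
    - [0, 0, 0]

```text
clock: 8.22
eef_pos: [603.1, -345.4, 79.4]
tcp_rot: [-3.141, 0.0, 0.0]
contact_force: [-0.1, -0.2, -1.8]
opening: 0.533
grasp_force: 36.7
```

play_rows:
  dp:
    - [0, 0, 0.02]
    - [0, 0, 0.04]
    - [0, 0, 0.05]
    - [0, 0, 0.05]
    - [0, 0, 0.05]
  rot:
    - [0, 0, 0]
    - [0, 0, 0]
    - [0, 0, 0]
    - [0, 0, 0]
    - [0, 0, 0]

```text
clock: 8.63
eef_pos: [603.3, -345.4, 77.7]
tcp_rot: [-3.142, 0.0, 0.0]
contact_force: [0.7, -0.4, -1.6]
opening: 0.534
grasp_force: 36.7
```

play_rows:
  dp:
    - [0, 0, 0.02]
    - [0, 0, 0.04]
    - [0, 0, 0.05]
    - [0, 0, 0.05]
    - [0, 0, 0.05]
  rot:
    - [0, 0, 0]
    - [0, 0, 0]
    - [0, 0, 0]
    - [0, 0, 0]
    - [0, 0, 0]

```text
clock: 9.05
eef_pos: [603.9, -345.6, 76.9]
tcp_rot: [3.141, -0.001, 0.0]
contact_force: [-0.5, 1.6, 6.2]
opening: 0.534
grasp_force: 37.3
```

play_rows:
  dp:
    - [0, 0, 0]
    - [0, 0, 0]
    - [0, 0, 0]
    - [0, 0, 0]
    - [0, 0, 0]
  rot:
    - [0, 0, 0]
    - [0, 0, 0]
    - [0, 0, 0]
    - [0, 0, 0]
    - [0, 0, 0]
  fingers: 0.8

```text
clock: 9.47
eef_pos: [603.3, -345.5, 75.7]
tcp_rot: [-3.142, 0.0, 0.0]
contact_force: [-0.0, 0.2, 0.2]
opening: 0.801
grasp_force: 0.0
```

play_rows:
  dp:
    - [0, 0, -0.4]
    - [0, 0, -1.0]
    - [0, 0, -1.8]
    - [0, 0, -2.6]
    - [0, 0, -3.4]
  rot:
    - [0, 0, 0]
    - [0, 0, 0]
    - [0, 0, 0]
    - [0, 0, 0]
    - [0, 0, 0]

```text
clock: 9.88
eef_pos: [603.0, -345.3, 212.9]
tcp_rot: [-3.141, 0.001, 0.0]
contact_force: [-0.0, -1.2, 0.2]
opening: 0.8
grasp_force: 0.0
```

play_rows:
  dp:
    - [0, 0, -0.8]
    - [0, 0, -1.6]
    - [0, 0, -2.4]
    - [0, 0, -3.0]
    - [0, 0, -3.0]
  rot:
    - [0, 0, 0]
    - [0, 0, 0]
    - [0, 0, 0]
    - [0, 0, 0]
    - [0, 0, 0]
  fingers: 0

```text
clock: 10.3
eef_pos: [605.3, -346.6, 338.4]
tcp_rot: [3.137, -0.008, 0.0]
contact_force: [-0.5, -0.9, 1.0]
opening: 0.087
grasp_force: 0.0
```

Run:
```python
from h import *
plan([603,-345,330],[np.pi,0,0])
S=optics.grab_frame('side')
O=((6,150,120),(18,255,255))
u,v=map(int,proj(S,[602,-344,80]));print(proj(S,[602,-344,124-8]),[b for b in blobs(S,*O,(u-25,v-35,u+25,v+30))])
cv2.imwrite('pics/s5.png',cv2.resize(S['color'][v-70:v+70,u-80:u+80,::-1],None,fx=4,fy=4,interpolation=2))
```

```text
now 10.3 [ 605.275 -346.621  338.409] [ 3.137 -0.008  0.   ] F [-0.505 -0.921  1.019]
dp [-0.059 -0.041  0.21 ] rot [ 0.043 -0.075  0.002]
[340.883 336.625] [(273, array([341.055, 337.249]), [332, 329, 19, 18])]
```

View pics/s5.png

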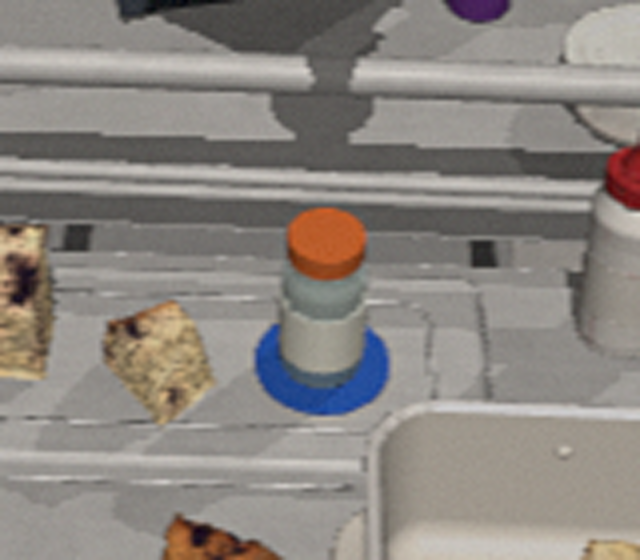

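The jar stands upright in the middle of the mat (cap at (341,337), prediction (340.9,336.6)). Next is the vent.

play_rows:
  dp:
    - [-0.17, -0.75, 0]
    - [-0.34, -1.5, 0]
    - [-0.5, -2.25, 0]
    - [-0.67, -3.0, 0]
    - [-0.84, -3.75, 0]
  rot:
    - [0, 0, 0]
    - [0, 0, 0]
    - [0, 0, 0]
    - [0, 0, 0]
    - [0, 0, 0]

```text
clock: 10.77
eef_pos: [568.5, -194.0, 330.0]
tcp_rot: [-3.141, 0.002, -0.0]
contact_force: [1.3, 0.3, 0.2]
opening: -0.001
grasp_force: 0.0
```

play_rows:
  dp:
    - [-0.17, -0.75, 0]
    - [-0.34, -1.5, 0]
    - [-0.5, -2.25, 0]
    - [-0.67, -3.0, 0]
    - [-0.84, -3.75, 0]
  rot:
    - [0, 0, 0]
    - [0, 0, 0]
    - [0, 0, 0]
    - [0, 0, 0]
    - [0, 0, 0]

```text
clock: 11.18
eef_pos: [534.8, -44.1, 330.2]
tcp_rot: [-3.141, 0.002, 0.0]
contact_force: [0.1, -0.2, -0.4]
opening: 0.001
grasp_force: 0.0
```

play_rows:
  dp:
    - [-0.17, -0.75, 0]
    - [-0.34, -1.5, 0]
    - [-0.5, -2.25, 0]
    - [-0.67, -3.0, 0]
    - [-0.84, -3.75, 0]
  rot:
    - [0, 0, 0]
    - [0, 0, 0]
    - [0, 0, 0]
    - [0, 0, 0]
    - [0, 0, 0]

```text
clock: 11.6
eef_pos: [501.2, 105.7, 330.3]
tcp_rot: [3.141, 0.002, 0.0]
contact_force: [-0.6, 0.3, 0.4]
opening: 0.003
grasp_force: 0.0
```

play_rows:
  dp:
    - [-0.17, -0.75, 0]
    - [-0.34, -1.5, 0]
    - [-0.5, -2.25, 0]
    - [-0.67, -3.0, 0]
    - [-0.84, -3.75, 0]
  rot:
    - [0, 0, 0]
    - [0, 0, 0]
    - [0, 0, 0]
    - [0, 0, 0]
    - [0, 0, 0]

```text
clock: 12.02
eef_pos: [467.6, 255.6, 330.3]
tcp_rot: [3.141, 0.002, 0.0]
contact_force: [0.5, -0.2, 0.1]
opening: 0.0
grasp_force: 0.0
```

play_rows:
  dp:
    - [0, 0, 0]
    - [0, 0, 0]
    - [0, 0, 0]
    - [0, 0, 0]
    - [0, 0, 0]
  rot:
    - [0, 0, -1.15]
    - [0, 0, -2.3]
    - [0, 0, -3.45]
    - [0, 0, -4.6]
    - [0, 0, -5.8]

```text
clock: 12.43
eef_pos: [468.1, 254.3, 330.1]
tcp_rot: [-3.141, 0.002, 0.613]
contact_force: [0.3, 0.2, -0.4]
opening: -0.0
grasp_force: 0.0
```

play_rows:
  dp:
    - [0, 0, 0]
    - [0, 0, 0]
    - [0, 0, 0]
    - [0, 0, 0]
    - [0, 0, 0]
  rot:
    - [0, 0, -1.15]
    - [0, 0, -2.3]
    - [0, 0, -3.45]
    - [0, 0, -4.6]
    - [0, 0, -5.8]

```text
clock: 12.85
eef_pos: [468.1, 254.1, 330.2]
tcp_rot: [-3.14, 0.002, 1.219]
contact_force: [0.3, -0.6, 0.6]
opening: -0.001
grasp_force: 0.0
```

play_rows:
  dp:
    - [0, 0, 0]
    - [0, 0, 0]
    - [0, 0, 0]
    - [0, 0, 0]
    - [0, 0, 0]
  rot:
    - [0, 0, -1.15]
    - [0, 0, -2.3]
    - [0, 0, -3.45]
    - [0, 0, -4.6]
    - [0, 0, -5.8]

```text
clock: 13.27
eef_pos: [468.1, 254.1, 330.2]
tcp_rot: [-3.139, 0.001, 1.826]
contact_force: [-0.5, 0.3, 0.3]
opening: 0.004
grasp_force: 0.0
```

```bash
cat >> h.py <<'E'
YAW=0.254; CTR=np.array([514,157.5])
def b2w(x,y,z): return np.r_[Ro.from_euler('z',YAW).as_matrix()[:2,:2]@[x,y]+CTR,z]
VR=(Ro.from_euler('z',YAW+np.pi/2)*Ro.from_euler('x',np.pi)*Ro.from_euler('y',-0.3)).as_euler('xyz')
E
python3 - <<'E'
from h import *
plan(b2w(-20,91,200),VR)
T=optics.grab_frame('top');np.savez('pics/top1.npz',**T)
E
```

```text
now 13.2667 [468.142 254.128 330.169] [-3.139  0.001  1.826] F [-0.507  0.31   0.331]
dp [-0.349  0.01   3.254] rot [-0.02  -2.859  0.017]
```

play_rows:
  dp:
    - [-0.1, 0, 0.6]
    - [-0.2, 0, 1.2]
    - [-0.3, 0, 1.8]
    - [-0.35, 0, 2.5]
    - [-0.35, 0, 3.25]
  rot:
    - [0, -1, 0]
    - [0, -2, 0]
    - [0, -2.86, 0]
    - [0, -2.86, 0]
    - [0, -2.86, 0]

```text
clock: 13.73
eef_pos: [471.4, 241.5, 199.5]
tcp_rot: [-3.141, 0.301, 1.82]
contact_force: [0.5, 0.2, 0.6]
opening: -0.004
grasp_force: 0.0
```

play_rows:
  dp:
    - [0.12, 0, 0.38]
    - [0.24, 0, 0.77]
    - [0.37, 0, 1.19]
    - [0.46, 0, 1.5]
    - [0.52, 0, 1.67]
  rot:
    - [0, 0, 0]
    - [0, 0, 0]
    - [0, 0, 0]
    - [0, 0, 0]
    - [0, 0, 0]

```text
clock: 14.15
eef_pos: [470.7, 240.0, 129.2]
tcp_rot: [-3.139, 0.301, 1.819]
contact_force: [-0.9, -0.4, -0.5]
opening: -0.0
grasp_force: 0.0
```

Run:
```python
from h import *
plan(b2w(-20,91,115),VR)
S=optics.grab_frame('side')
a=cv2.resize(S['color'][150:260,265:365,::-1],None,fx=5,fy=5,interpolation=2)
cv2.imwrite('pics/s6.png',a)
```

```text
now 14.15 [470.742 240.045 129.242] [-3.139  0.301  1.819] F [-0.9   -0.424 -0.526]
dp [0.111 0.029 0.338] rot [-0.046  0.008 -0.057]
```

View pics/s6.png

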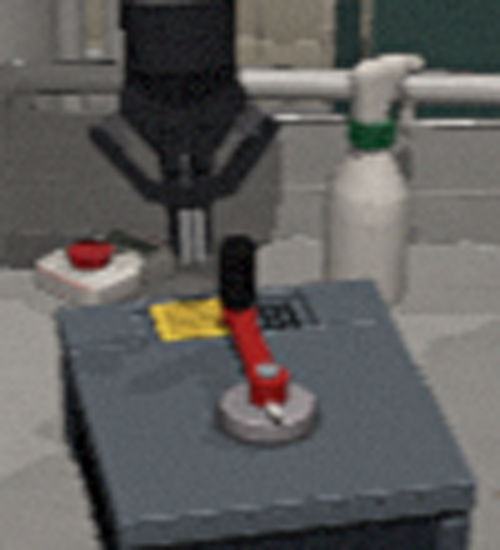

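The fingers stand above the yellow plate (crop column 192, plate 150 to 225), behind and clear of the black grip. I press down in small steps.

play_rows:
  dp:
    - [0.03, 0, 0.1]
    - [0.06, 0, 0.19]
    - [0.09, 0, 0.28]
    - [0.1, 0, 0.31]
    - [0.1, 0, 0.31]
  rot:
    - [0, 0, 0]
    - [0, 0, 0]
    - [0, 0, 0]
    - [0, 0, 0]
    - [0, 0, 0]

```text
clock: 14.62
eef_pos: [472.2, 241.3, 118.8]
tcp_rot: [3.141, 0.299, 1.82]
contact_force: [0.1, 0.1, -0.1]
opening: 0.004
grasp_force: 0.0
```

play_rows:
  dp:
    - [0.01, 0, 0.03]
    - [0.02, 0, 0.05]
    - [0.02, 0, 0.05]
    - [0.02, 0, 0.05]
    - [0.02, 0, 0.05]
  rot:
    - [0, 0, 0]
    - [0, 0, 0]
    - [0, 0, 0]
    - [0, 0, 0]
    - [0, 0, 0]

```text
clock: 15.03
eef_pos: [472.2, 241.5, 116.8]
tcp_rot: [3.141, 0.299, 1.82]
contact_force: [-0.7, 0.2, -0.6]
opening: -0.0
grasp_force: 0.0
```

play_rows:
  dp:
    - [0.01, 0, 0.03]
    - [0.02, 0, 0.05]
    - [0.02, 0, 0.05]
    - [0.02, 0, 0.05]
    - [0.02, 0, 0.05]
  rot:
    - [0, 0, 0]
    - [0, 0, 0]
    - [0, 0, 0]
    - [0, 0, 0]
    - [0, 0, 0]

```text
clock: 15.45
eef_pos: [472.1, 241.6, 114.5]
tcp_rot: [-3.142, 0.3, 1.82]
contact_force: [-0.3, -1.0, -0.2]
opening: -0.002
grasp_force: 0.0
```

play_rows:
  dp:
    - [0.01, 0, 0.02]
    - [0.01, 0, 0.035]
    - [0.01, 0, 0.035]
    - [0.01, 0, 0.035]
    - [0.01, 0, 0.035]
  rot:
    - [0, 0, 0]
    - [0, 0, 0]
    - [0, 0, 0]
    - [0, 0, 0]
    - [0, 0, 0]

```text
clock: 15.87
eef_pos: [472.1, 241.6, 113.0]
tcp_rot: [-3.142, 0.3, 1.82]
contact_force: [0.3, 0.5, -0.1]
opening: -0.001
grasp_force: 0.0
```

play_rows:
  dp:
    - [0.01, 0, 0.02]
    - [0.01, 0, 0.025]
    - [0.01, 0, 0.025]
    - [0.01, 0, 0.025]
    - [0.01, 0, 0.025]
  rot:
    - [0, 0, 0]
    - [0, 0, 0]
    - [0, 0, 0]
    - [0, 0, 0]
    - [0, 0, 0]

```text
clock: 16.28
eef_pos: [472.1, 241.6, 112.0]
tcp_rot: [-3.142, 0.3, 1.82]
contact_force: [-0.3, -0.6, -0.1]
opening: -0.003
grasp_force: 0.0
```

play_rows:
  dp:
    - [0.01, 0, 0.02]
    - [0.01, 0, 0.025]
    - [0.01, 0, 0.025]
    - [0.01, 0, 0.025]
    - [0.01, 0, 0.025]
  rot:
    - [0, 0, 0]
    - [0, 0, 0]
    - [0, 0, 0]
    - [0, 0, 0]
    - [0, 0, 0]

```text
clock: 16.7
eef_pos: [472.1, 241.7, 110.9]
tcp_rot: [3.142, 0.299, 1.82]
contact_force: [0.0, 0.2, 0.6]
opening: 0.003
grasp_force: 0.0
```

play_rows:
  dp:
    - [0.01, 0, 0.02]
    - [0.01, 0, 0.025]
    - [0.01, 0, 0.025]
    - [0.01, 0, 0.025]
    - [0.01, 0, 0.025]
  rot:
    - [0, 0, 0]
    - [0, 0, 0]
    - [0, 0, 0]
    - [0, 0, 0]
    - [0, 0, 0]

```text
clock: 17.12
eef_pos: [472.0, 241.8, 109.8]
tcp_rot: [3.142, 0.3, 1.82]
contact_force: [-0.1, -0.5, -0.6]
opening: 0.002
grasp_force: 0.0
```

play_rows:
  dp:
    - [0.01, 0, 0.02]
    - [0.01, 0, 0.025]
    - [0.01, 0, 0.025]
    - [0.01, 0, 0.025]
    - [0.01, 0, 0.025]
  rot:
    - [0, 0, 0]
    - [0, 0, 0]
    - [0, 0, 0]
    - [0, 0, 0]
    - [0, 0, 0]

```text
clock: 17.53
eef_pos: [472.0, 241.9, 108.8]
tcp_rot: [-3.142, 0.3, 1.82]
contact_force: [0.1, -0.5, 0.1]
opening: 0.003
grasp_force: 0.0
```

play_rows:
  dp:
    - [0.01, 0, 0.02]
    - [0.01, 0, 0.03]
    - [0.01, 0, 0.03]
    - [0.01, 0, 0.03]
    - [0.01, 0, 0.03]
  rot:
    - [0, 0, 0]
    - [0, 0, 0]
    - [0, 0, 0]
    - [0, 0, 0]
    - [0, 0, 0]

```text
clock: 17.95
eef_pos: [472.0, 242.0, 107.5]
tcp_rot: [3.142, 0.299, 1.82]
contact_force: [0.3, 0.3, -0.1]
opening: -0.002
grasp_force: 0.0
```

play_rows:
  dp:
    - [0.01, 0, 0.02]
    - [0.01, 0, 0.03]
    - [0.01, 0, 0.03]
    - [0.01, 0, 0.03]
    - [0.01, 0, 0.03]
  rot:
    - [0, 0, 0]
    - [0, 0, 0]
    - [0, 0, 0]
    - [0, 0, 0]
    - [0, 0, 0]

```text
clock: 18.37
eef_pos: [472.0, 241.9, 106.2]
tcp_rot: [-3.142, 0.3, 1.82]
contact_force: [0.3, 0.5, 0.9]
opening: -0.0
grasp_force: 0.0
```

play_rows:
  dp:
    - [0.01, 0, 0.02]
    - [0.01, 0, 0.03]
    - [0.01, 0, 0.03]
    - [0.01, 0, 0.03]
    - [0.01, 0, 0.03]
  rot:
    - [0, 0, 0]
    - [0, 0, 0]
    - [0, 0, 0]
    - [0, 0, 0]
    - [0, 0, 0]

```text
clock: 18.78
eef_pos: [472.0, 242.0, 104.9]
tcp_rot: [-3.142, 0.299, 1.82]
contact_force: [-0.0, 0.4, 0.2]
opening: -0.002
grasp_force: 0.0
```

Run:
```python
from h import *
T=optics.grab_frame('top');S=optics.grab_frame('side')
Y=((22,150,120),(34,255,255))
print(blobs(T,*Y,(205,255,240,300)),blobs(S,*Y,(285,200,330,225)))
s=telemetry.sense();p=s['eef_pos'];print(s['contact_force'],p,proj(T,p),proj(S,p))
print(cv2.cvtColor(S['color'][200:222,286:322],cv2.COLOR_RGB2GRAY)[::1])
```

```text
[(262, array([225.61832061, 276.74427481]), [215, 265, 20, 25])] [(70, array([301.27142857, 214.18571429]), [295, 211, 15, 7])]
[ 0.38673107 -0.44061334  0.12797217] [472.00514635 241.99039259 104.97825114] [226.99569405 277.42136662] [303.13301029 214.52772324]
[[ 73  78  84  86  87  72  49  42  55  67  84  98  86  50  30  82 110  92
  106 106  52  48  46  13  21  24  21  24  10  15  48  76 109 134 137 134]
 [ 53  69 140 173 174 144 111 100  82  92  99 108  88  40  23  73 112  96
   98 111  67  49  43  15   4  14  12  10  15  16  58 116 138 140 133 133]
 [ 59 135 173 172 174 175 172 138  98 103 102  93  79  43  30  63 114 102
   98 112  63  54  43  16  16  17  21  19   7  23 101 141 138 134 135 133]
 [152 189 172 173 189 194 165 107  99  93  93  90  77  41  28  68 115 100
   98 110  66  36  38  14  12   5  17  10   0  31 100 138 136 130 132 133]
 [194 195 189 198 205 196 147  92  90  88  89  92  84  55  23  60 109 102
   99 108  59  31  38  11  17  16  15  21  15  24 101 139 139 135 132 135]
 [193 200 204 194 157 133 112  85  85  90  88  87  73  35  21  48 105 107
  102 109  61  45 
[... 1741 characters left out ...]
 129 177 180 170 142 125 114
   99 105 111 111 110  91  58  47  54  69  69  73  70  90  98  95  93  94]
 [ 83  79  78  78  77  89  90  70  69  79  84  96 108 104  96  94  93  88
   90  90  92  90  89  89  71  53  50  62  72  66  70  77  88  93  91  93]
 [101 100  94  90  81  84  87  81  82  86  90  90  89  88  88  93  92  92
   95  87  84  79  83  82  70  43  43  58  74  75  69  70  91  94  96  91]
 [ 82  84  84  80  84  83  80  83  83  89  92  97  93  92  91  93  92  86
   83  84  79  87  83  85  85  69  47  52  72  75  69  72  72  85  93  90]
 [ 78  89  92  91  89  87  84  80  85  93  91  93  93  93  87  86  81  86
   84  84  84  83  84  82  84  72  48  48  60  75  71  69  76  85  93  93]]
```

play_rows:
  dp:
    - [0.01, 0, 0.02]
    - [0.01, 0, 0.03]
    - [0.01, 0, 0.03]
    - [0.01, 0, 0.03]
    - [0.01, 0, 0.03]
  rot:
    - [0, 0, 0]
    - [0, 0, 0]
    - [0, 0, 0]
    - [0, 0, 0]
    - [0, 0, 0]

```text
clock: 19.3
eef_pos: [472.0, 242.0, 103.7]
tcp_rot: [-3.142, 0.3, 1.82]
contact_force: [0.4, 0.4, -0.4]
opening: 0.001
grasp_force: 0.0
```

play_rows:
  dp:
    - [0.01, 0, 0.02]
    - [0.01, 0, 0.03]
    - [0.01, 0, 0.03]
    - [0.01, 0, 0.03]
    - [0.01, 0, 0.03]
  rot:
    - [0, 0, 0]
    - [0, 0, 0]
    - [0, 0, 0]
    - [0, 0, 0]
    - [0, 0, 0]

```text
clock: 19.72
eef_pos: [472.0, 242.0, 102.4]
tcp_rot: [-3.142, 0.3, 1.82]
contact_force: [-0.0, 1.1, -0.2]
opening: 0.0
grasp_force: 0.0
```

play_rows:
  dp:
    - [0.01, 0, 0.02]
    - [0.01, 0, 0.03]
    - [0.01, 0, 0.03]
    - [0.01, 0, 0.03]
    - [0.01, 0, 0.03]
  rot:
    - [0, 0, 0]
    - [0, 0, 0]
    - [0, 0, 0]
    - [0, 0, 0]
    - [0, 0, 0]

```text
clock: 20.13
eef_pos: [472.0, 242.1, 101.2]
tcp_rot: [3.142, 0.3, 1.82]
contact_force: [-0.3, 0.4, -0.3]
opening: 0.001
grasp_force: 0.0
```

play_rows:
  dp:
    - [0.01, 0, 0.02]
    - [0.01, 0, 0.03]
    - [0.01, 0, 0.03]
    - [0.01, 0, 0.03]
    - [0.01, 0, 0.03]
  rot:
    - [0, 0, 0]
    - [0, 0, 0]
    - [0, 0, 0]
    - [0, 0, 0]
    - [0, 0, 0]

```text
clock: 20.55
eef_pos: [471.9, 242.1, 99.9]
tcp_rot: [-3.141, 0.3, 1.82]
contact_force: [-0.2, -0.9, 0.8]
opening: -0.0
grasp_force: 0.0
```

play_rows:
  dp:
    - [0.01, 0, 0.03]
    - [0.02, 0, 0.06]
    - [0.02, 0, 0.06]
    - [0.02, 0, 0.06]
    - [0.02, 0, 0.06]
  rot:
    - [0, 0, 0]
    - [0, 0, 0]
    - [0, 0, 0]
    - [0, 0, 0]
    - [0, 0, 0]

```text
clock: 20.97
eef_pos: [471.9, 242.1, 97.3]
tcp_rot: [-3.141, 0.3, 1.82]
contact_force: [1.0, -0.0, -0.6]
opening: 0.001
grasp_force: 0.0
```

Run:
```python
from h import *
S=optics.grab_frame('side')
S0=dict(np.load('pics/side0.npz'))
for s in(S0,S):
  h=cv2.cvtColor(s['color'],cv2.COLOR_RGB2HSV)
  for v in range(202,222):
    print(v,''.join('Y' if 18<h[v,u,0]<36 and h[v,u,1]>110 else 'r' if h[v,u,1]>130 and h[v,u,0]<10 else '#' if h[v,u,2]<60 else '+' if h[v,u,2]<100 else '.' for u in range(288,332)))
p=telemetry.sense()['eef_pos'];print(proj(S,p),proj(S,b2w(-49,73,110)),proj(S,b2w(14,119,110)),proj(S,b2w(3,60,185)))
```

```text
202 .....................#######................
203 ...........+.........#######................
204 .....................#Y#####................
205 .....................#######................
206 .....................#######..............+.
207 ....................+#######+.......+.......
208 ....................+#######+......+++....+.
209 ....................+#######+++++++++++...++
210 ++..........YYYYYYYYYY######+++++++++++...++
211 .....++YYYYYYYYYYYYYY+r###r++######+.+++...+
212 ...++++YYYYYYYYYYYYYY.rrrrrr+#++#+##+.++....
213 ......+.YYYYYYYYYYYYY.rrrrrr+####++#+++++.+.
214 ......++YYYYYYYYYYYYY+r.rrrr.+#++####++++.++
215 .....+++YYYYYYYYYYYYYY+rrrrr.#####++++....++
216 .......+.YYYYYYYYYYYYYYrrrrrr+............+.
217 .....++.+YYYYYYYY.Y..+++rrrrr.............+.
218 .+...+++..............++rrrrrr............+.
219 .................++++++#rrrrrr............+.
220 ...............++++++++++.rrrrr+..........+.
221 ..+.......+.++++++++++++#rrrrr............+.
202 ..........+##+.+..##########..............+.
203 ......+++++##+..+.+#########..............+.
204 .....++++++##+.+..
[... 271 characters left out ...]

210 ++++........Y+..+..YYY######++++++++++++.+..
211 +....++YYYYYYYY+YYYYY+r####+#######+.++++.++
212 ...++++YYYYYYYYYYYYYY.rr+rrr+#++#+##+++++...
213 +.....+YYYYYYYYYYYYYY.rrrrrr++###++#+++++..+
214 .+....++YYYYYYYYYYYYY+r.rrrr.+#++####+++++++
215 ++++++++YYYYYYYYYYYYYY+rrrrr.#####++#+.....+
216 ++++..++.YYYYYYYYYYYYYYrrrrrr+.....+.+.....+
217 +++++++++YYYYYYYYYY..+#+rrrrr............+++
218 ++++++++++.....+......+#.rrrr.+.+.+.+..+....
219 .++++++++++......++++++#rrrrrr....+..+.....+
220 +++++++++......++++++++++rrrrr.+..+...+++..+
221 +.++.+.+..+.++++++++++++#.rrrrr+..+..+...+..
[303.13379524 216.47850289] [295.36081824 216.94657826] [311.38482823 208.43001672] [311.72496644 197.16758243]
```

Run:
```python
from h import *
S=optics.grab_frame('side');T=optics.grab_frame('top')
a=cv2.resize(S['color'][180:240,275:335,::-1],None,fx=6.6,fy=6.6,interpolation=2)
b=cv2.resize(T['color'][230:310,185:265,::-1],None,fx=5,fy=5,interpolation=2)
c=np.hstack([a,np.vstack([b,np.zeros((0,b.shape[1],3),np.uint8)])[:a.shape[0]]]);print(c.shape);cv2.imwrite('pics/c7.png',c[:, :800])
```

```text
(396, 796, 3)
```

View pics/c7.png

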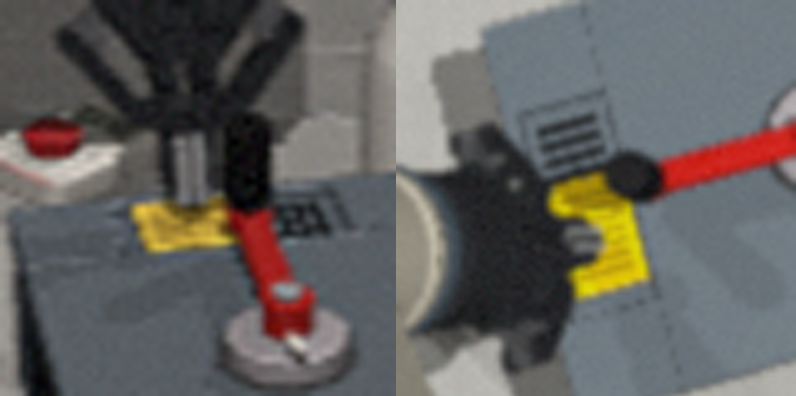

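The side half shows the shut tips ending at about (304,211), over the plate's far half. The top half shows the pads at about (225,278). I triangulate the tip.

Run:
```python
from h import *
S=optics.grab_frame('side');T=optics.grab_frame('top')
for q in((226,279),(225,278.5)):
  for p in((303.8,211),(303.8,212)): print(tri(S,p,T,q))
s=telemetry.sense();p=s['eef_pos'];print(p,proj(S,p),proj(T,p),s['qpos'],s['opening'],s['joint_efforts'])
for X in (p+[0,0,0],p+[0,10,10],p+[0,20,0]): print(proj(S,X),proj(T,X))
```

```text
(array([470.66535327, 242.42298156, 117.78180214]), np.float64(7.221479164613224))
(array([470.7504666 , 243.31203982, 113.47807622]), np.float64(6.887895442037372))
(array([471.30201711, 245.30981958, 116.25747482]), np.float64(5.5344509332995955))
(array([471.38949775, 246.20996483, 111.94111723]), np.float64(5.194388992196858))
[471.9689039  242.13481947  97.38224867] [303.13757443 216.47590893] [227.52905305 277.59682463] [ 0.65849843  0.41472183  1.86976492 -0.32661799  1.00415829  0.60575776] 0.00406136220317424 [ 1.36071860e-03 -5.67023492e+01 -2.60992473e+01 -1.20785929e+00
  9.92286354e-01 -1.18135981e-04]
[303.13757443 216.47590893] [227.52905305 277.59682463]
[303.32867382 212.39077594] [223.03159373 277.46337456]
[303.54891649 213.49606504] [220.14159283 277.75295041]
```

play_rows:
  dp:
    - [0.01, 0, 0.03]
    - [0.015, 0, 0.05]
    - [0.015, 0, 0.05]
    - [0.015, 0, 0.05]
  rot:
    - [0, 0, 0]
    - [0, 0, 0]
    - [0, 0, 0]
    - [0, 0, 0]

```text
clock: 21.55
eef_pos: [471.9, 242.1, 95.2]
tcp_rot: [-3.141, 0.3, 1.82]
contact_force: [0.4, 0.3, -0.2]
opening: -0.001
grasp_force: 0.0
```

play_rows:
  dp:
    - [0.01, 0, 0.03]
    - [0.015, 0, 0.04]
    - [0.015, 0, 0.04]
    - [0.015, 0, 0.04]
  rot:
    - [0, 0, 0]
    - [0, 0, 0]
    - [0, 0, 0]
    - [0, 0, 0]

```text
clock: 21.88
eef_pos: [471.9, 242.2, 93.5]
tcp_rot: [-3.142, 0.3, 1.82]
contact_force: [0.8, -0.5, -0.3]
opening: -0.004
grasp_force: 0.0
```

play_rows:
  dp:
    - [0.01, 0, 0.03]
    - [0.01, 0, 0.035]
    - [0.01, 0, 0.035]
    - [0.01, 0, 0.035]
  rot:
    - [0, 0, 0]
    - [0, 0, 0]
    - [0, 0, 0]
    - [0, 0, 0]

```text
clock: 22.22
eef_pos: [471.9, 242.2, 92.1]
tcp_rot: [-3.142, 0.299, 1.82]
contact_force: [-0.3, -0.1, 0.1]
opening: -0.002
grasp_force: 0.0
```

play_rows:
  dp:
    - [0.01, 0, 0.03]
    - [0.01, 0, 0.035]
    - [0.01, 0, 0.035]
    - [0.01, 0, 0.035]
  rot:
    - [0, 0, 0]
    - [0, 0, 0]
    - [0, 0, 0]
    - [0, 0, 0]

```text
clock: 22.55
eef_pos: [472.1, 242.3, 90.9]
tcp_rot: [3.141, 0.299, 1.82]
contact_force: [0.4, 0.3, 4.4]
opening: -0.002
grasp_force: 1.9
```

Contact at about 4 N, so the real tip is about 17 mm behind the nominal one. I press a little more, then drag.

play_rows:
  dp:
    - [0.005, 0, 0.015]
    - [0.01, 0, 0.025]
    - [0.01, 0, 0.025]
  rot:
    - [0, 0, 0]
    - [0, 0, 0]
    - [0, 0, 0]

```text
clock: 22.8
eef_pos: [472.7, 242.5, 90.6]
tcp_rot: [3.14, 0.3, 1.82]
contact_force: [-1.2, -0.2, 11.1]
opening: 0.001
grasp_force: 5.6
```

play_rows:
  dp:
    - [0, 0.05, 0]
    - [0, 0.1, 0]
    - [0, 0.15, 0]
    - [0, 0.2, 0]
    - [0, 0.25, 0]
  rot:
    - [0, 0, 0]
    - [0, 0, 0]
    - [0, 0, 0]
    - [0, 0, 0]
    - [0, 0, 0]

```text
clock: 23.22
eef_pos: [482.4, 245.1, 90.6]
tcp_rot: [3.14, 0.299, 1.82]
contact_force: [-0.8, 0.1, 11.2]
opening: 0.005
grasp_force: 5.6
```

Run:
```python
from h import *
S=optics.grab_frame('side')
Y=((22,150,120),(34,255,255))
print(blobs(S,*Y,(285,200,330,225)),telemetry.sense()['contact_force'])
plan(b2w(0,90,90),VR)
```

```text
[(49, array([302.73469388, 214.08163265]), [298, 211, 12, 7])] [6.89879434e-01 7.04621492e-03 1.03294788e+01]
now 23.2667 [482.826 245.195  90.676] [3.139 0.299 1.82 ] F [ 0.69   0.007 10.329]
dp [-0.059  0.204  0.036] rot [ 0.007 -0.006 -0.044]
```

play_rows:
  dp:
    - [0, 0.08, 0]
    - [0, 0.16, 0]
    - [0, 0.25, 0]
    - [0, 0.33, 0]
    - [0, 0.4, 0]
  rot:
    - [0, 0, 0]
    - [0, 0, 0]
    - [0, 0, 0]
    - [0, 0, 0]
    - [0, 0, 0]

```text
clock: 23.68
eef_pos: [498.0, 249.2, 90.6]
tcp_rot: [3.14, 0.299, 1.82]
contact_force: [-1.5, 1.6, 11.7]
opening: 0.004
grasp_force: 5.5
```

play_rows:
  dp:
    - [0, 0.08, 0]
    - [0, 0.16, 0]
    - [0, 0.25, 0]
    - [0, 0.33, 0]
    - [0, 0.4, 0]
  rot:
    - [0, 0, 0]
    - [0, 0, 0]
    - [0, 0, 0]
    - [0, 0, 0]
    - [0, 0, 0]

```text
clock: 24.1
eef_pos: [513.1, 253.1, 90.6]
tcp_rot: [3.141, 0.299, 1.82]
contact_force: [-8.9, 0.0, 13.8]
opening: -0.001
grasp_force: 6.7
```

play_rows:
  dp:
    - [0, 0.05, 0]
    - [0, 0.1, 0]
    - [0, 0.15, 0]
    - [0, 0.2, 0]
    - [0, 0.2, 0]
  rot:
    - [0, 0, 0]
    - [0, 0, 0]
    - [0, 0, 0]
    - [0, 0, 0]
    - [0, 0, 0]

```text
clock: 24.52
eef_pos: [518.9, 253.7, 90.5]
tcp_rot: [-3.138, 0.301, 1.82]
contact_force: [-8.5, -1.8, 16.9]
opening: 0.001
grasp_force: 8.6
```

```bash
cat > m.py <<'E'
from h import *
S=optics.grab_frame('side')
h=cv2.cvtColor(S['color'],cv2.COLOR_RGB2HSV)
for v in range(202,222):
    print(v,''.join('Y' if 18<h[v,u,0]<36 and h[v,u,1]>110 else 'r' if h[v,u,1]>130 and h[v,u,0]<10 else '#' if h[v,u,2]<60 else '+' if h[v,u,2]<100 else '.' for u in range(288,342)))
E
python3 m.py
```

```text
202 ...........+++++++++########..+.+#+++++...............
203 ...........+++++++++########..+.+#+++.................
204 ...........+++++++++########..+.+#+++.................
205 ..................++########..+++##++.................
206 ..................+++#######..+..##++++...+...+.......
207 ..................+++#######..+..#+.+....+...+.++.++..
208 .................+++########..+.++YYY...+..+.+...+.+..
209 ................+....#######+.+..YYYYY+..+.++..+.+.++.
210 ++....++.......++++YYY######+.+..YYYYY.+.+.+...++..+..
211 .....++++++++++++++YY.r####r++++YYYYYYY+..++....++++..
212 ...+++++++++++...+++..r+rrrr.YYYYYYYYYY......+++..+.++
213 .+...+++++..+..+..++Y.r.rrrrYYYYYYYYYYYY++.........+++
214 +++..+.............++rrrrrrr.YYYYYYYYYYY.++++++.....+.
215 ++++++..+....++++++++Y+rrrrr.YYYYYYYY.......+..+..+..+
216 ++++..+++++++++++++++YYrrrrrr........+....+++..++...+.
217 ++++++++++++++++++++++#+rrrrr......+.+.+..+..+.++...++
218 +++++++++++++++++++.+++#rrrrr.+..+.....++.++.+++..+.++
219 .++++++++++++++++++++++#rrrrrr...+.+..++.+..+..+....+.
220 +++++++++++++.+++++++++++.rr.r.+.....+++....+.......+.
221 +++++++++++.++++++++++++#+rrrr..+.....++......+.+++..+
```

The plate hit its stop (force -9 N in x) and yellow now covers the slots. I lift off, straighten the tool and measure the lever.

play_rows:
  dp:
    - [-0.1, 0, -0.4]
    - [-0.3, 0, -1.0]
    - [-0.5, 0, -1.7]
    - [-0.7, 0, -2.4]
    - [-0.9, 0, -3.0]
  rot:
    - [0, 0, 0]
    - [0, 0, 0]
    - [0, 0, 0]
    - [0, 0, 0]
    - [0, 0, 0]
  fingers: 0

```text
clock: 24.98
eef_pos: [520.1, 255.7, 216.3]
tcp_rot: [3.141, 0.299, 1.82]
contact_force: [0.4, -0.3, 0.5]
opening: 0.001
grasp_force: 0.0
```

play_rows:
  dp:
    - [0, 0, -0.4]
    - [0, 0, -0.6]
    - [0, 0, -0.8]
    - [0, 0, -0.8]
    - [0, 0, -0.8]
  rot:
    - [0, 1, 0]
    - [0, 2, 0]
    - [0, 2.86, 0]
    - [0, 2.86, 0]
    - [0, 2.86, 0]
  fingers: 0.75

```text
clock: 25.4
eef_pos: [518.2, 263.4, 245.7]
tcp_rot: [3.141, 0.001, 1.818]
contact_force: [0.6, 0.7, 0.1]
opening: 0.706
grasp_force: 0.0
```

```bash
python3 - <<'E'
from h import *
np.set_printoptions(precision=2,suppress=True)
T=dict(np.load('pics/top1.npz'))
T0=dict(np.load('pics/top0.npz'))
S=dict(np.load('pics/side0.npz'))
h=cv2.cvtColor(T0['color'],cv2.COLOR_RGB2HSV)
m=cv2.inRange(h,(0,150,70),(5,255,255)); m[:245]=0;m[275:]=0;m[:,:235]=0;m[:,282:]=0
vs,us=np.nonzero(m)
P=np.array([onz(T0,u,v,138)[:2] for u,v in zip(us,vs)])
k=P[:,1]>140
l=cv2.fitLine(P[k].astype(np.float32),cv2.DIST_HUBER,0,.01,.01).ravel();d=l[:2]*np.sign(l[1]);print('bar dir ang',np.degrees(np.arctan2(d[1],d[0])),'pt',l[2:])
# collar: bright low-sat disc, z=124
mc=cv2.inRange(h,(0,0,140),(180,40,255));mc[:243]=0;mc[272:]=0;mc[:,:255]=0;mc[:,:]=mc;mc[:,285:]=0
vs,us=np.nonzero(mc|((m>0)*(np.arange(640)[None]>258)).astype(np.uint8)*255)
c,rad=cv2.minEnclosingCircle(np.c_[us,vs].astype(np.float32));print('collar px',c,rad,onz(T0,*c,124))
mk=cv2.inRange(h,(0,0,0),(180,255,45));mk[:255]=0;mk[276:]=0;mk[:,:222]=0;mk[:,244:]=0
vs,us=np.nonzero(mk);x,y,w,hh=cv2.boundingRect(mk);print('grip px',us.mean(),vs.mean(),(x,y,w,hh),onz(T0,us.mean(),vs.mean(),165))
ms=cv2.inRange(cv2.cvtColor(S['color'],cv2.COLOR_RGB2HSV),(0,0,0),(180,255,40))
b=blobs(S,(0,0,0),(180,255,45),(304,194,320,213))[0];print(b)
print(tri(S,b[1],T0,(us.mean(),vs.mean())))
s=telemetry.sense();print(s['eef_pos'],s['tcp_rot'],s['opening'])
T=optics.grab_frame('top');S=optics.grab_frame('side');Y=((22,150,120),(34,255,255))
np.savez('pics/side2.npz',**S);np.savez('pics/top2.npz',**T)
for b in blobs(S,*Y,(285,200,345,225)):print(b, [np.round(onz(S,*b[1],110)-0,1)])
E
python3 m.py
```

```text
bar dir ang 104.886246 pt [510.75 173.25]
collar px (269.0, 257.0) 11.180439949035645 [522.79 126.41 124.  ]
grip px 231.986301369863 264.94520547945206 (222, 261, 16, 9) [500.06 216.77 165.  ]
(95, array([312.06, 204.26]), [309, 197, 7, 15])
(array([501.81, 218.34, 157.86]), np.float64(2.2401416275559765))
[518.23 263.38 245.65] [3.14 0.   1.82] 0.7057335340066235
(71, array([321.13, 211.8 ]), [316, 208, 12, 8]) [array([531.5, 255.3, 110. ])]
202 ++++++...+++++++++++#########+++++++++++++...+........
203 ++....++++++++++++++#########+++++++++++++...+........
204 .....+++++++++++++++#########+++++++++++++............
205 .....+++..........++#########++++++++++++++++.........
206 ....................+#Y######++++++++++++++++++...+...
207 ...................++#######++++++++..........++..+...
208 ....................########++..YYYYY...++..+..++.++..
209 ....+............+...######YYYYYYYYYYY+..+...+..+..+..
210 ++....+........++++YYY#####YYYYYYYYYYY...+....+....+.+
211 .....++++++++++++++YY.rr#rr.YYYYYYYYYYY+...+.+.....+..
212 ++.++++++++++.++.+++..r++..rYYYYYYYYYYY..+....+.+++...
213 +....+.++......++.++Y.rrrrrrYYYYYYYYYYYY+.........+.++
214 ..+.....+....+...++++rrrrrrr.YYYYYYYYYYY..+++++.....++
215 .+..++++.+++...+...++Y.rrrrr.YYYYYYYYY.....+.+....++..
216 +..+....+..+..++..+++YYrrr.rr........+.......++.+..++.
217 +.+..+++..+..++++...++++rrrrr....+.....+++++...+.++.+.
218 +.+..+++..+.++.+.++...+#rrrrrr....+.+..++.....+.+...++
219 .....+..++....+..++++++#rrrrrr...+.+.+...+.+...+...++.
220 ++..+.+.++...+.++++++++++rrrrr.+.+.+..+..+.+........+.
221 ..++.+.+...+++++++++++++#.rrrrr.+.....+.+.++.+.+.++...
```

Run:
```python
from h import *
plan([499.8,216.8,130],[np.pi,0,1.825])
```

```text
now 25.55 [517.2   264.833 244.398] [-3.14   0.002  1.821] F [-0.049 -0.102 -0.107]
dp [-1.05  -0.714  2.863] rot [-0.017  0.02  -0.039]
```

play_rows:
  dp:
    - [-0.35, -0.24, 0.3]
    - [-0.7, -0.48, 0.6]
    - [-1.05, -0.71, 0.9]
    - [-1.05, -0.71, 1.4]
    - [-1.05, -0.71, 1.4]
  rot:
    - [0, 0, 0]
    - [0, 0, 0]
    - [0, 0, 0]
    - [0, 0, 0]
    - [0, 0, 0]
  fingers: 0.75

```text
clock: 25.97
eef_pos: [497.9, 216.2, 185.6]
tcp_rot: [-3.135, 0.002, 1.821]
contact_force: [-0.5, 0.3, -0.2]
opening: 0.752
grasp_force: 0.0
```

play_rows:
  dp:
    - [0, 0, 0.3]
    - [0, 0, 0.6]
    - [0, 0, 1.0]
    - [0, 0, 1.4]
    - [0, 0, 1.45]
  rot:
    - [0, 0, 0]
    - [0, 0, 0]
    - [0, 0, 0]
    - [0, 0, 0]
    - [0, 0, 0]

```text
clock: 26.38
eef_pos: [499.1, 217.4, 129.2]
tcp_rot: [-3.137, 0.001, 1.822]
contact_force: [-0.5, -0.0, -0.1]
opening: 0.748
grasp_force: 0.0
```

play_rows:
  dp:
    - [0, 0, 0]
    - [0, 0, 0]
    - [0, 0, 0]
    - [0, 0, 0]
    - [0, 0, 0]
  rot:
    - [0, 0, 0]
    - [0, 0, 0]
    - [0, 0, 0]
    - [0, 0, 0]
    - [0, 0, 0]
  fingers: 0.36
  grip_force: 40

```text
clock: 26.8
eef_pos: [501.1, 217.3, 132.2]
tcp_rot: [3.14, -0.0, 1.82]
contact_force: [0.0, 0.8, 0.1]
opening: 0.359
grasp_force: 0.0
```

Run:
```python
from h import *
plan([499.8,216.8,128],[np.pi,0,1.825])
print(telemetry.sense()['opening'])
```

```text
now 26.8 [501.082 217.256 132.23 ] [ 3.14 -0.    1.82] F [0.011 0.844 0.109]
dp [-0.003 -0.034  0.106] rot [ 0.011 -0.002 -0.044]
0.3586867033166712
```

play_rows:
  dp:
    - [0, 0, 0.1]
    - [0, 0, 0.1]
    - [0, 0, 0.1]
    - [0, 0, 0.1]
    - [0, 0, 0.1]
  rot:
    - [0, 0, 0]
    - [0, 0, 0]
    - [0, 0, 0]
    - [0, 0, 0]
    - [0, 0, 0]
  fingers: 0.2
  grip_force: 40

```text
clock: 27.22
eef_pos: [502.7, 218.1, 129.9]
tcp_rot: [3.137, -0.001, 1.82]
contact_force: [-1.9, 1.3, 17.3]
opening: 0.292
grasp_force: 38.2
```

Run:
```python
from h import *
plan([499.8,216.8,128],[np.pi,0,1.825])
# waypoints: cumulative shifts in tool axes (tool x=box y, tool y=box x side) for clockwise arc
s=telemetry.sense();R0=Ro.from_euler('xyz',s['tcp_rot']);hub=np.array([524,125.]);p=s['eef_pos'][:2]
d=p-hub;r=np.linalg.norm(d);a0=np.arctan2(d[1],d[0]);print('r',r,np.degrees(a0))
for i in range(1,31):
    a=a0-0.1*i;w=hub+r*np.array([np.cos(a),np.sin(a)])-p
    print(i,np.round(R0.inv().apply([*w,0])/40,2)[:2],end=' ')
```

```text
now 27.2167 [502.653 218.126 129.907] [ 3.137 -0.001  1.82 ] F [-1.918  1.335 17.262]
dp [-0.015 -0.078  0.047] rot [ 0.047 -0.011 -0.047]
r 95.5415302177342 102.91091660436179
1 [-0.02  0.24] 2 [-0.06  0.47] 3 [-0.12  0.7 ] 4 [-0.21  0.93] 5 [-0.32  1.14] 6 [-0.45  1.34] 7 [-0.6   1.52] 8 [-0.77  1.7 ] 9 [-0.95  1.85] 10 [-1.15  1.98] 11 [-1.36  2.1 ] 12 [-1.58  2.19] 13 [-1.8   2.26] 14 [-2.04  2.31] 15 [-2.28  2.33] 16 [-2.51  2.33] 17 [-2.75  2.3 ] 18 [-2.99  2.26] 19 [-3.21  2.18] 20 [-3.43  2.09] 21 [-3.64  1.98] 22 [-3.84  1.84] 23 [-4.02  1.69] 24 [-4.19  1.51] 25 [-4.34  1.33] 26 [-4.46  1.12] 27 [-4.57  0.91] 28 [-4.66  0.69] 29 [-4.72  0.46] 30 [-4.76  0.22]
```

Pinched (opening 0.29). I lead the grip clockwise along the arc, 0.1 rad per row.

play_rows:
  dp:
    - [-0.02, 0.24, -0.03]
    - [-0.06, 0.47, -0.05]
    - [-0.12, 0.7, -0.05]
    - [-0.21, 0.93, -0.05]
    - [-0.32, 1.14, -0.05]
  rot:
    - [0, 0, 0]
    - [0, 0, 0]
    - [0, 0, 0]
    - [0, 0, 0]
    - [0, 0, 0]

```text
clock: 27.63
eef_pos: [549.4, 217.0, 130.8]
tcp_rot: [3.139, -0.002, 1.82]
contact_force: [-2.2, 3.5, 7.8]
opening: 0.289
grasp_force: 39.2
```

play_rows:
  dp:
    - [-0.13, 0.2, 0]
    - [-0.28, 0.38, 0]
    - [-0.45, 0.56, 0]
    - [-0.63, 0.71, 0]
    - [-0.83, 0.84, 0]
  rot:
    - [0, 0, 0]
    - [0, 0, 0]
    - [0, 0, 0]
    - [0, 0, 0]
    - [0, 0, 0]

```text
clock: 28.05
eef_pos: [591.0, 193.3, 131.1]
tcp_rot: [3.137, -0.002, 1.82]
contact_force: [1.7, 4.9, 7.0]
opening: 0.286
grasp_force: 39.2
```

play_rows:
  dp:
    - [-0.21, 0.12, 0]
    - [-0.43, 0.21, 0]
    - [-0.65, 0.28, 0]
    - [-0.89, 0.33, 0]
    - [-1.13, 0.35, 0]
  rot:
    - [0, 0, 0]
    - [0, 0, 0]
    - [0, 0, 0]
    - [0, 0, 0]
    - [0, 0, 0]

```text
clock: 28.47
eef_pos: [615.9, 152.3, 131.1]
tcp_rot: [3.136, -0.001, 1.82]
contact_force: [2.0, 3.4, 7.4]
opening: 0.294
grasp_force: 39.1
```

play_rows:
  dp:
    - [-0.11, 0, 0]
    - [-0.23, 0, 0]
    - [-0.23, 0, 0]
  rot:
    - [0, 0, 0]
    - [0, 0, 0]
    - [0, 0, 0]

```text
clock: 28.72
eef_pos: [618.3, 142.5, 131.1]
tcp_rot: [3.136, 0.0, 1.82]
contact_force: [4.5, -1.1, 7.0]
opening: 0.287
grasp_force: 39.1
```

```bash
cat > arc.py <<'E'
from h import *
s=telemetry.sense();R0=Ro.from_euler('xyz',s['tcp_rot']);hub=np.array([524,125.]);p=s['eef_pos'][:2]
d=p-hub;r=np.linalg.norm(d);a0=np.arctan2(d[1],d[0]);u=d/r;t=np.array([u[1],-u[0]]);F=s['contact_force'][:2]
print('r',r,'turned',1.7961-a0,'Ft resist',-F@t,'Fr',F@u,'op',s['opening'])
for i in range(1,6):
    a=a0-0.05*i;w=hub+r*np.array([np.cos(a),np.sin(a)])-p
    print(i*.05,np.round(R0.inv().apply([*w,0])/40,2)[:2])
E
python3 arc.py
```

```text
r 95.8723848127921 turned 1.6120981380647543 Ft resist -1.8865650164503116 Fr 4.199802493543218 op 0.2870265466811803
0.05 [-0.12 -0.01]
0.1 [-0.24 -0.03]
0.15000000000000002 [-0.36 -0.05]
0.2 [-0.47 -0.08]
0.25 [-0.59 -0.11]
```

play_rows:
  dp:
    - [-0.12, -0.01, 0]
    - [-0.24, -0.03, 0]
  rot:
    - [0, 0, 0]
    - [0, 0, 0]

```text
clock: 28.88
eef_pos: [619.5, 133.9, 131.1]
tcp_rot: [3.136, -0.0, 1.82]
contact_force: [2.9, 2.1, 6.2]
opening: 0.289
grasp_force: 39.1
```

play_rows:
  dp:
    - [-0.12, -0.03, 0]
    - [-0.23, -0.06, 0]
  rot:
    - [0, 0, 0]
    - [0, 0, 0]

```text
clock: 29.05
eef_pos: [619.8, 124.2, 131.2]
tcp_rot: [3.135, -0.0, 1.82]
contact_force: [4.6, 3.1, 4.2]
opening: 0.29
grasp_force: 39.0
```

```bash
python3 arc.py
```

```text
r 95.82177699126639 turned 1.804795962602208 Ft resist 3.1542414872537448 Fr 4.52672006500643 op 0.28957096043381086
0.05 [-0.12 -0.03]
0.1 [-0.23 -0.07]
0.15000000000000002 [-0.34 -0.12]
0.2 [-0.45 -0.17]
0.25 [-0.55 -0.22]
```

play_rows:
  dp:
    - [-0.12, -0.03, 0]
    - [-0.23, -0.07, 0]
  rot:
    - [0, 0, 0]
    - [0, 0, 0]

```text
clock: 29.22
eef_pos: [619.4, 115.9, 131.3]
tcp_rot: [3.134, -0.002, 1.819]
contact_force: [5.4, 10.7, 3.9]
opening: 0.293
grasp_force: 39.0
```

play_rows:
  dp:
    - [-0.11, -0.05, 0]
    - [-0.22, -0.1, 0]
  rot:
    - [0, 0, 0]
    - [0, 0, 0]

```text
clock: 29.38
eef_pos: [618.0, 106.6, 131.3]
tcp_rot: [3.134, -0.002, 1.82]
contact_force: [6.7, 9.6, 3.5]
opening: 0.287
grasp_force: 39.0
```

```bash
python3 arc.py
```

```text
r 95.78970314731382 turned 1.9892169879409987 Ft resist 10.682745285018822 Fr 4.737808268483883 op 0.28699173062179445
0.05 [-0.11 -0.05]
0.1 [-0.21 -0.11]
0.15000000000000002 [-0.31 -0.18]
0.2 [-0.41 -0.25]
0.25 [-0.5  -0.32]
```

Resistance rose from 3 to 10.7 N, so the clutch is slipping (about 0.1 to 0.18 rad so far). A little more, then stop.

play_rows:
  dp:
    - [-0.11, -0.05, 0]
    - [-0.23, -0.12, 0]
    - [-0.23, -0.12, 0]
  rot:
    - [0, 0, 0]
    - [0, 0, 0]
    - [0, 0, 0]

```text
clock: 29.63
eef_pos: [615.2, 95.7, 131.2]
tcp_rot: [3.135, -0.001, 1.82]
contact_force: [5.0, 6.2, 4.2]
opening: 0.29
grasp_force: 39.1
```

```bash
python3 arc.py
```

```text
r 95.84279528297192 turned 2.107280966244962 Ft resist 7.446060790944484 Fr 2.8263703664286357 op 0.2900724880224954
0.05 [-0.1  -0.07]
0.1 [-0.2  -0.14]
0.15000000000000002 [-0.29 -0.21]
0.2 [-0.38 -0.29]
0.25 [-0.46 -0.38]
```

play_rows:
  dp:
    - [0, 0, 0]
    - [0, 0, 0]
    - [0, 0, 0]
    - [0, 0, 0]
  rot:
    - [0, 0, 0]
    - [0, 0, 0]
    - [0, 0, 0]
    - [0, 0, 0]
  fingers: 0.65

```text
clock: 29.97
eef_pos: [612.0, 94.2, 129.1]
tcp_rot: [-3.141, 0.0, 1.82]
contact_force: [0.6, -0.9, -0.1]
opening: 0.649
grasp_force: 0.0
```

play_rows:
  dp:
    - [0, 0, -0.3]
    - [0, 0, -0.8]
    - [0, 0, -1.5]
    - [0, 0, -2.2]
    - [0, 0, -2.9]
  rot:
    - [0, 0, 0]
    - [0, 0, 0]
    - [0, 0, 0]
    - [0, 0, 0]
    - [0, 0, 0]

```text
clock: 30.38
eef_pos: [612.1, 94.3, 247.4]
tcp_rot: [-3.141, 0.0, 1.82]
contact_force: [1.5, 0.3, -0.3]
opening: 0.652
grasp_force: 0.0
```

play_rows:
  dp:
    - [0.5, -0.5, -0.7]
    - [1, -1, -1.4]
    - [1.5, -1.5, -1.4]
    - [2.0, -2.0, -1.4]
    - [2.5, -2.5, -1.4]
  rot:
    - [0, 0, 0]
    - [0, 0, 0]
    - [0, 0, 0]
    - [0, 0, 0]
    - [0, 0, 0]

```text
clock: 30.8
eef_pos: [489.7, 167.0, 302.9]
tcp_rot: [3.14, -0.0, 1.82]
contact_force: [0.5, 1.1, 0.7]
opening: 0.653
grasp_force: 0.0
```

play_rows:
  dp:
    - [0, -0.6, 0]
    - [0, -1.2, 0]
    - [0, -1.8, 0]
    - [0, -2.0, 0]
    - [0, -2.0, 0]
  rot:
    - [0, 0, 0]
    - [0, 0, 0]
    - [0, 0, 0]
    - [0, 0, 0]
    - [0, 0, 0]

```text
clock: 31.22
eef_pos: [412.0, 146.6, 302.3]
tcp_rot: [3.141, -0.0, 1.821]
contact_force: [0.0, 0.1, -0.3]
opening: 0.652
grasp_force: 0.0
```

Run:
```python
from h import *
np.set_printoptions(precision=2,suppress=True)
T=optics.grab_frame('top');S=optics.grab_frame('side');np.savez('pics/top3.npz',**T);np.savez('pics/side3.npz',**S)
S0=dict(np.load('pics/side0.npz'))
for im in (S0,S):
  h=cv2.cvtColor(im['color'],cv2.COLOR_RGB2HSV);c=proj(S,[524,125,124]).astype(int)
  print(c)
  for v in range(c[1]-9,c[1]+9):
    print(' '.join('rrr' if h[v,u,1]>120 and (h[v,u,0]<10 or h[v,u,0]>170) else f'{h[v,u,2]:3d}' for u in range(c[0]-13,c[0]+15)))
h=cv2.cvtColor(T['color'],cv2.COLOR_RGB2HSV)
c=proj(T,[524,125,130]).astype(int);print(c)
for v in range(c[1]-15,c[1]+16):
    print(' '.join('rrr' if h[v,u,1]>120 and (h[v,u,0]<10 or h[v,u,0]>170) else f'{h[v,u,2]:3d}' for u in range(c[0]-15,c[0]+16)))
m=cv2.inRange(h,(0,150,70),(5,255,255));m[:230]=0;m[290:]=0;m[:,:225]=0;m[:,330:]=0
vs,us=np.nonzero(m);P=np.array([onz(T,u,v,138)[:2] for u,v in zip(us,vs)]);k=np.hypot(*(P-[524,125]).T)>16
l=cv2.fitLine(P[k].astype(np.float32),cv2.DIST_HUBER,0,.01,.01).ravel();print(len(us),'bar ang',np.degrees(np.arctan2(l[1],l[0])),l[2:])
O=((6,150,120),(18,255,255));print(blobs(S,*O,(315,310,366,370)))
print(blobs(S,(22,150,120),(34,255,255),(285,200,345,225)))
s=telemetry.sense();print(s['eef_pos'],s['contact_force'],s['clock'])
```

```text
[317 228]
106  99  90  91  91  96  76  46 rrr rrr rrr rrr rrr rrr 121 106 104 105 104 104 104 103 103 102 102 103  95 105
 93  91  88  92  89  91  94  80  72 rrr rrr rrr rrr rrr rrr  97 103 103 105 100 103 103 106 105 106 102  90 100
 94  92  91  92  92  93  92  78  55 rrr rrr rrr rrr rrr rrr 104 105 102 100 104 103 100 102 100 106 101  91 103
 90  91  90  91  91  93  95  99  91  79 rrr rrr rrr rrr rrr 122  98 104 105 101 103 104 100 106 103 100  90  99
 89  94  88  93  90  92  93 102  87  59 rrr rrr 150 131 132 132 124 111  95  99 104 102 103 102 104 105  90 103
 94  95  90  94  93  92  93 101  90  56 rrr rrr 144 136 140 135 128 rrr 126 101 105 102 106 101 101 106  87 101
104  97  93  90  91  91  88  92  96  87 rrr rrr rrr 120 105 111 rrr rrr rrr  92 107 103 103 106 106 103  85  86
 98  88  89  93  91  90  90  87  95 104  99 rrr rrr rrr rrr rrr rrr rrr 104  99 107 100 104 106 100  98  74  60
104  95  91  90  92  87  86 105 131 134 113 rrr rrr rrr rrr rrr rrr rrr 103 124 125 109  99  95  94  89  75  67
100 105  96  92  91  99 123 143 135 135 117 rrr rrr rrr rrr rrr rrr rrr 102 124 13
[... 6297 characters left out ...]
 118 120 125
131 128 131 132 131 131 130 131 127 121 109  92  83  84  76  72  77  92  85  79  81  88  98 107 114 120 121 121 119 124 128
130 130 131 129 128 132 129 131 132 129 125 122 115 102  89  90  87  87  88  88  99 112 115 118 121 120 120 122 121 126 131
129 133 133 130 132 131 129 131 128 132 131 129 129 124 123 120 119 119 114 111 115 120 120 120 123 121 123 121 125 129 132
129 133 129 133 133 130 131 131 130 131 131 132 130 132 131 133 131 127 125 122 120 123 126 131 130 128 130 132 128 129 133
183 bar ang -18.665 [566.14 110.5 ]
[(271, array([341.09, 337.16]), [332, 329, 19, 18])]
[(126, array([317.03, 212.08]), [307, 208, 21, 9])]
[414.2  147.08 302.26] [ 1.1  -0.11  0.34] 31.3167
```

The pointer (267,264) is visibly off the black mark (269,265.5), with a slip of about 0.2 to 0.35 rad. The jar and the vent are in place and the robot is clear, so I hand in.

```bash
python3 -c "
from rig import r
print(r.sign_off())"
```

```text
the job is handed in; nothing more can be done
None
```

The job is handed in at about 31 s, with no verdict returned: the jar stands upright on the blue mat, the vent plate is against its stop over the slots, and the clamp is tight with the clutch slipped an estimated 0.2–0.35 rad.

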